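# Set the collar on the honing spindle's flat

### The job

The wheel is off the round honing machine and its spindle is braked. Push the pad of the brake lever all the way down until it snaps over and stays, pinch the bare spindle and turn it until its flat squarely faces the key slot in the guard ring, then slip the steel collar over it with the screw on that flat. Finish while still holding the collar there, level, its screw in line with the slot and about half-way along the flat, well clear of the shoulder below, so that I can tighten the screw; do not let go, and leave the plain spacer ring and the hex key where they lie.

Things in the scene. Friction and masses are not known exactly. Their poses are not given: they have to be found in the camera images.
- spindle_top (a point): Centre of the spindle's top end, on its vertical axis, 141 mm above the table. Axes of the fixed machine: -x points level from the spindle to the key slot, z up. The machine is a round grey casting, 184 mm across, 75 mm high, with a guard ring on top (inner radius 80 mm, rim 127 mm above the table).
- spindle_flat (a point): Middle of the flat of the bare 20 mm spindle, 120 mm above the table, 5.5 mm from its axis; -x points out of the flat and turns with it, z up. The spindle measures 15.5 mm across the flat, 20 mm elsewhere. The flat runs 21 mm down and 21 mm up from here, to the top end (last 4 mm chamfered). A 28 mm shoulder has its top 29 mm below this point, above a 94 mm brake disc.
- spindle (a joint): Turn of the spindle in rad: 0 when the flat faces the key slot, growing counter-clockwise seen from above. It starts between 0.5 and 1.4 (turn it clockwise). Held by the brake at first; once the brake is off it turns against 0.04 N m of drag and stays where it is left.
- brake_pad (a point): Middle of the upper face of the black thumb pad (30 by 22 mm) at the outer end of the brake lever, on the machine's right, towards the back, 139 mm from the spindle axis and 113 mm above the table at first; pressed down from above it moves 16 mm. Its x axis points away from the spindle.
- brake (a joint): Turn of the brake lever in rad: 0 with the brake on, 0.28 when fully down. An over-centre spring resists with about 9 N at the pad, less and less up to 0.19, then throws the lever on to 0.28 and keeps it there. When down, its inner end stands 109 mm above the table, 33 mm from the spindle axis.
- key_slot (a point): A point in the key slot, 82 mm from the spindle axis and 120 mm above the table, level with the middle of the flat. The slot is a 20 mm wide notch, open at the top, in the front of the guard ring. Same axes as the machine.
- collar: The loose steel collar, held at its rim: ring of 44 mm outside diameter, 24 mm high, about 0.2 kg, lying flat with its bore (22 mm) upright; the one with a dark screw. Origin at the centre of its underside.
- collar_center (a point): Centre of the collar, half-way up (12 mm above its underside). Collar's -x points along its screw, z along the bore.
- collar_screw (a point): Outer face of the head of the collar's screw, 30 mm from the collar's axis, half-way up. The head (11 mm across) stands 8 mm out of the rim; the tip (6 mm across) stands 4 mm into the bore, ending 7 mm from the axis, so that the collar goes on only when the screw is over the flat.
- spacer: Plain steel spacer ring without a screw, 44 mm across, 12 mm high, bystander. Origin at the centre of its underside.
- hex_key: L-shaped dark hex key, 90 by 28 mm, 6 mm thick, lying on the table, bystander.
There are look-alikes about, which are no part of the job. Leave any green, pink or red look-alike of the collar alone.

How it is judged (in metres and radians):
On the way, in this order (a step that is already met when the one before it is completed fails the run):
1. the brake lever is pushed fully down and stays there (value of joint brake above 0.25 rad), for 0.2 s.
2. the fingers, pinching the bare spindle, have turned it so that its flat faces the key slot within 0.2 rad (value of joint spindle between -0.2 and 0.2 rad and contact force between the fingers and spindle above 1 N), for 0.2 s.
At the end, for the whole second after the job is handed in: Lever past 0.25 rad; flat within 0.2 rad of the slot; collar held still (over 2 N), level within 0.1 rad, within 4 mm of the axis; screw head within 7.5 mm of the flat's middle line and within 9 mm of its half-way height, so 8 mm or more off the shoulder (value of joint brake above 0.25 rad and value of joint spindle between -0.2 and 0.2 rad and horizontal distance between collar_center and spindle_top below 0.004 m and x of collar_screw in the frame of spindle_flat below -0.02 m and y of collar_screw in the frame of spindle_flat between -0.0075 and 0.0075 m and z of collar_screw in the frame of spindle_flat between -0.009 and 0.009 m and angle between collar_center's own z axis and vertical below 0.1 rad and contact force between the fingers and collar above 2 N and linear speed of collar below 0.02 m/s); the arm keeps its last pose, push and grip.
It fails at once if the spacer or the hex key is moved more than 3 cm (distance of any of spacer, hex_key from where it was at the start of the episode above 0.03 m).
It also fails if it takes over 58 s, if anything falls off the work surface, if the arm or the gripper's body presses on something with over 40 N, if the wrist force passes 120 N, or if a joint passes its speed limit or range.

### The arm

A 6-joint arm with a two-finger parallel gripper is mounted at the origin on the work surface; the furniture and walls round the work are solid. World frame = base frame: x ahead of the robot, y to its left, z up, the work surface at z = 0. Lengths are in mm, angles in rad, forces in N, time in s.
With the tool pointing down it reaches from about 350 to 775 mm from the base axis. Payload 5.5 kg.
Tool frame: the origin (TCP) lies at the very end of the fingers, on their centre line; the grasp point (between the pads) lies 19 mm behind it; z points along the fingers, y is the direction in which the jaws open and shut (so a half turn about z gives the same grasp; the last joint's range is limited). The gripper opens to 85 mm and grips with 20 to 120 N. Pads are 22 mm wide; open, the fingers measure 114 mm over their backs; the gripper's body (76 mm by 85 mm) begins 54 mm behind the grasp point. The pads swing forward as they close: fully open they stand 13 mm farther back than shut.
Start: joints at [1.182, 0.313, 0.046, 1.304, 0, 1.431], TCP at [141.613, 557.334, 194.723] pointing down, gripper open.
Joint ranges: [-2.76, 2.76], [-0.86, 1.69], [-1.03, 1.26], [-2.2, 2.34], [-1.47, 1.5], [-3.14, 3.14]. Speed limits (rad/s): [2.57, 2.57, 3.14, 3.14, 3.14, 3.14].

### API

Orientations are given as a rotation vector (axis times angle).
In Python, from plant import bot, grab_frame, get_calibration gives the robot as it stands.
- The arm moves only by the shell command python3 -m crank 'ROWS' [OPENING] [FORCE]. ROWS is JSON, a list that holds one entry, the list of rows, each a list of 6 numbers: the shift along the tool's x, y, z in m, then the turn, a rotation vector about the tool's x, y, z in rad. A call has 1 to 20 rows; each row is the pose to reach, as a shift and turn from the pose measured when the call began, along the tool's axes at that moment; what a row does not reach only later rows make up. A row lasts 1/10 s, in which the tool goes at most 50 mm and 8.59 degrees, less where a joint would pass 70% of its speed; a pose out of reach is approached as far as the arm can. A call with a gripper value outside its range is refused whole. OPENING is the closure, from 0 (fully open) to 1 (shut), set as the call begins (- or left out, the last holds). The fingers move at their own pace and stop on an object; FORCE is the grip in N (left out, the last holds). Time passes only in rows, so rows that repeat a pose let the fingers close. It gives the time, the measured TCP pose, the force and the opening at its end, in the units of the state.
- bot.state(): the state, without advancing time (a new reading comes with each control period).
- grab_frame(name): name is "scene" or "top" or "wrist"; returns (picture, depth): 384x512x3 uint8, red, green, blue; 384x512 float32, mm along the optical axis (not along the pixel's ray), 0 where there is no reading.
- get_calibration(name): a dict with "K" (3x3 intrinsics, pixels), "R" (3x3) and "t" (3): a world point X has camera coordinates R X + t. Camera axes: x right, y down, z forward; pixel columns grow to the right and rows downward; lengths in mm; the calibration is good to about 2 mm. A picture is of the moment at which its call begins: read the wrist's pose just before it. get_calibration takes no time and is no camera call; for the wrist camera it gives the pose at the moment of the call.
- bot.hand_in(): hands the job in, once; it reports no verdict.
The state is a dict: "time_s": time; "joint_pos": joint angles; "joint_velocities": joint speeds; "effort": joint torques, N m; "tool_pos": TCP position; "tcp_rot": TCP orientation; "ft_force": force on the tool from outside, world axes, zero at the start; "moment": the same for the moment, N m; "gripper_width": finger opening in mm.
Only numpy, scipy, OpenCV 4.12 (cv2) and the standard library are available. Lean on these libraries where they do the work, as an engineer would, in place of code of your own. Each camera call takes 0.05 s, during which the arm holds its last target.

## Working session

There is one attempt and no reset: what is moved stays moved. The work goes in short steps, Python scripts to look and compute and a shell command to move; the robot and the scene stay as the last step left them, time stands still between calls to the robot, and variables do not carry over. Pictures are saved under pics/ and viewed, and the job is handed in when it is done.

```bash
ls; mkdir -p pics
cat > h.py <<'E'
import numpy as np, cv2
from plant import bot, grab_frame, get_calibration
from scipy.spatial.transform import Rotation as Ro
def shot(name,tag):
    c=get_calibration(name); p,d=grab_frame(name)
    cv2.imwrite(f'pics/{tag}.png',p[:,:,::-1]); np.savez(f'pics/{tag}.npz',p=p,d=d,K=c['K'],R=c['R'],t=c['t'])
    return p,d,c
def load(tag): return np.load(f'pics/{tag}.npz')
def cloud(z):
    d=z['d'];K=np.array(z['K']);v,u=np.mgrid[:d.shape[0],:d.shape[1]]
    P=np.stack([(u-K[0,2])/K[0,0]*d,(v-K[1,2])/K[1,1]*d,d],-1)
    W=(P-np.array(z['t']).ravel())@np.array(z['R']); W[d<=0]=np.nan
    return W
def tool():
    s=bot.state(); return s,np.array(s['tool_pos']),Ro.from_rotvec(s['tcp_rot'])
E
python3 - <<'E'
from h import *
s=bot.state(); print(s)
shot('scene','s0'); shot('top','t0'); shot('wrist','w0')
for n in 'stw': 
  z=load(n+'0'); print(n,z['K'].round(1).tolist(),z['t'],z['R'].round(3).tolist())
  cv2.imwrite(f'pics/{n}0b.png',cv2.resize(z['p'][:,:,::-1],(768,576),interpolation=cv2.INTER_CUBIC))
E
```

```text
pics
{'time_s': 0.0, 'joint_pos': array([1.18238686e+00, 3.14003266e-01, 4.49641939e-02, 1.30359302e+00,
       1.33098337e-05, 1.43118478e+00]), 'joint_velocities': array([-0.00073388,  0.00149884, -0.00119255, -0.0019846 , -0.0005591 ,
        0.00054307]), 'effort': array([ 5.11730195e-04, -4.80630362e+01,  2.98530149e+01,  1.94005662e-02,
       -5.91587263e-05, -1.52090240e-05]), 'tool_pos': array([141.37658704, 556.74919622, 193.8012555 ]), 'tcp_rot': array([-3.89742491e-01, -3.11682644e+00,  2.77780372e-03]), 'ft_force': array([0.30645359, 0.07019593, 0.2230518 ]), 'moment': array([ 0.00249746, -0.00330583, -0.09043887]), 'gripper_width': 85.5787182796758}
s [[475.8, 0.0, 249.3], [0.0, 475.8, 198.0], [0.0, 0.0, 1.0]] [-396.38184044  220.5404764   814.72985089] [[0.709, -0.705, -0.003], [-0.351, -0.35, -0.869], [0.611, 0.617, -0.496]]
t [[474.4, 0.0, 260.8], [0.0, 474.4, 192.1], [0.0, 0.0, 1.0]] [ -57.90902184  464.21701425 1435.12723086] [[-0.015, -1.0, -0.004], [-0.998, 0.015, -0.055], [0.055, 0.003, -0.998]]
w [[316.1, 0.0, 249.7], [0.0, 316.1, 190.4], [0.0, 0.0, 1.0]] [-574.96218618  -36.50080555  379.07970678] [[0.247, 0.969, -0.002], [0.925, -0.235, 0.3], [0.29, -0.076, -0.954]]
```

View pics/s0b.png

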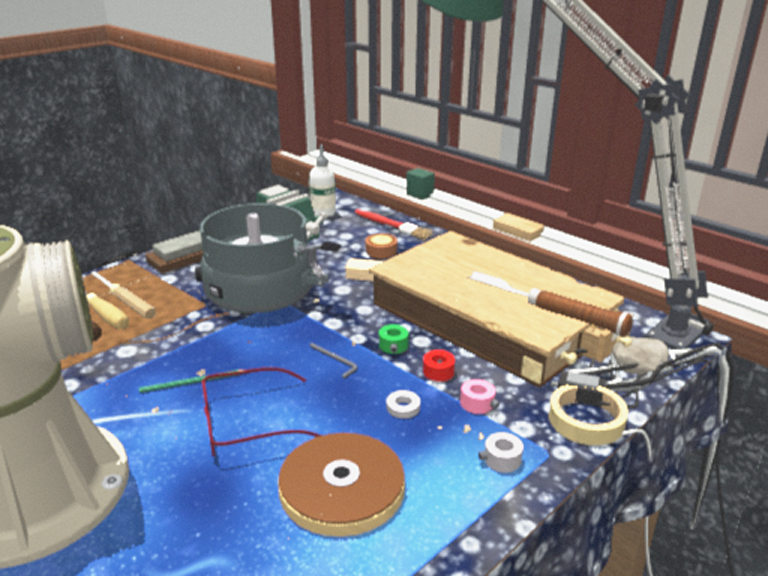

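View pics/t0b.png

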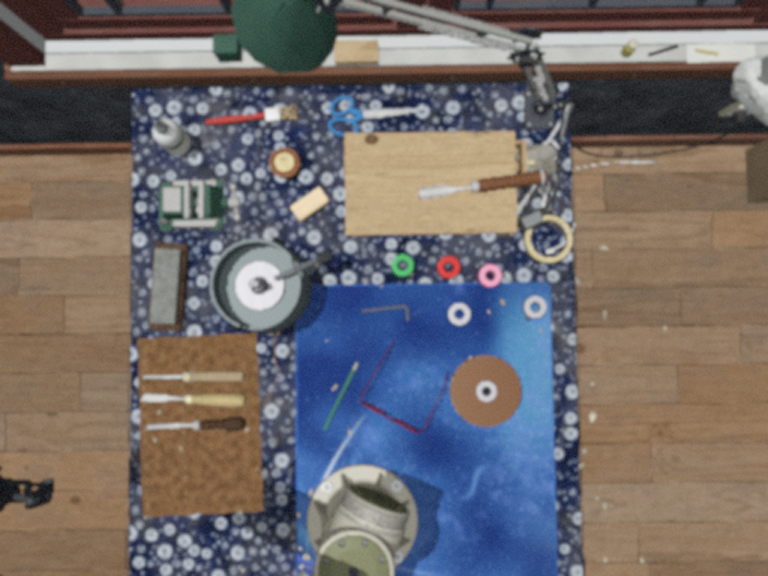

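View pics/w0b.png

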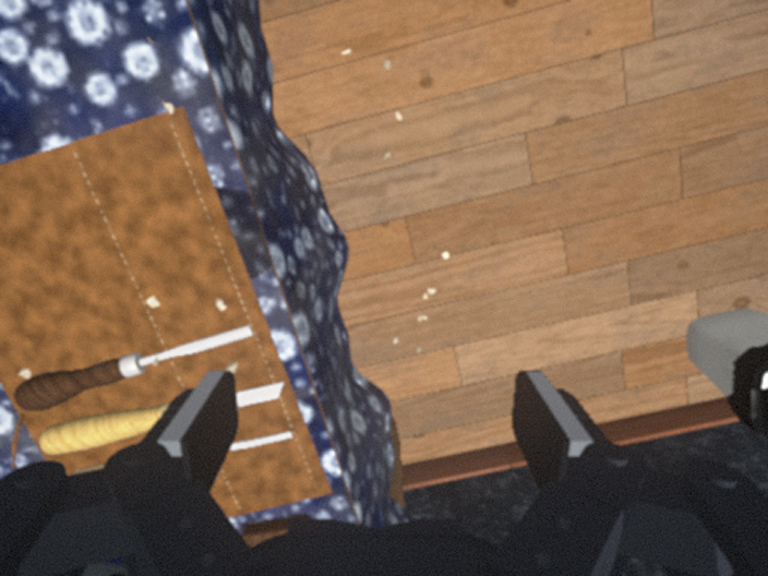

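The scene view (768 px wide) shows the machine at (258,255) and these rings:
- Green at (394,338), red at (438,365) and pink at (478,395), all look-alikes.
- A plain thin ring at (403,403), which is the spacer.
- A grey ring with a dark screw at (503,452), which is the collar. In the top view it is at (535,307).

Next I'll confirm the collar in an enlarged crop and measure positions.

Run:
```python
from h import *
a=load('s0');b=load('t0')
A=a['p'][:,:,::-1]; B=b['p'][:,:,::-1]
r=lambda im,x0,x1,y0,y1:cv2.resize(im[y0:y1,x0:x1],(400,300),interpolation=cv2.INTER_CUBIC)
out=np.vstack([np.hstack([r(A,295,375,270,330),r(A,125,225,130,205)]),np.hstack([r(B,326,390,180,228),r(B,130,226,152,224)])])
cv2.imwrite('pics/crop0.png',out)
W=cloud(b); V=cloud(a)
def blob(W,lo,hi,c,rad):
    m=(W[...,2]>lo)&(W[...,2]<hi)&(np.hypot(W[...,0]-c[0],W[...,1]-c[1])<rad)
    return W[m]
for n,u,v in [('collar',535,307),('spacer',459,314),('spin',260,287),('pad',320,256)]:
    print(n,W[int(v*2/3),int(u*2/3)].round(1))
```

```text
collar [ 423.  -356.3    1.4]
spacer [ 409.9 -202.6    1.7]
spin [464.4 183.9 115.6]
pad [522.6  69.9 115.4]
```

View pics/crop0.png

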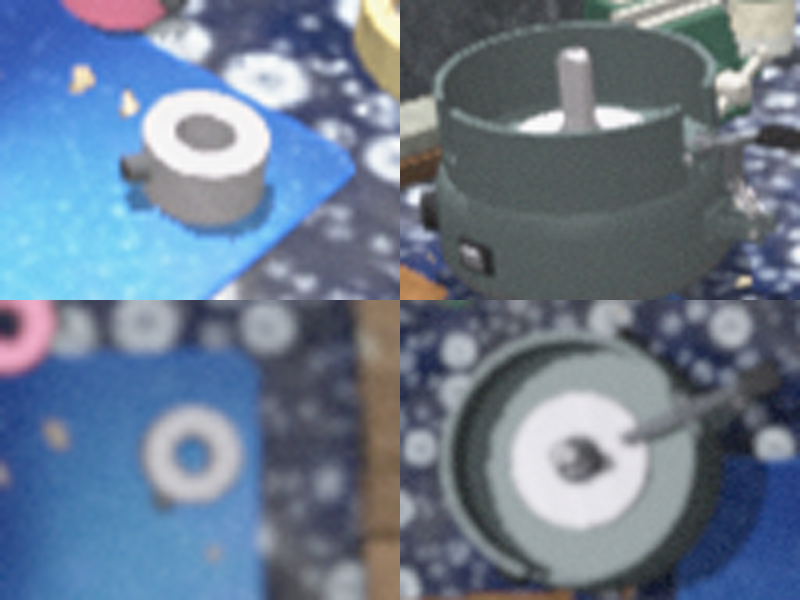

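```bash
cat > fit.py <<'E'
from h import *
from scipy.optimize import least_squares
def circ(P,r=None):
    f=(lambda q:np.hypot(P[:,0]-q[0],P[:,1]-q[1])-(r if r else q[2]))
    s=least_squares(f,[*np.nanmean(P[:,:2],0),r or 50],loss='soft_l1'); return s.x, np.abs(s.fun).mean()
E
python3 - <<'E'
from fit import *
for tag in ['s0','t0']:
    W=cloud(load(tag))
    z=W[...,2]; d=np.hypot(W[...,0]-464,W[...,1]-184)
    m=(z>121)&(z<133)&(d>65)&(d<110); P=W[m]; print(tag,'rim',len(P),np.median(P[:,2]),circ(P), np.percentile(np.hypot(P[:,0]-464,P[:,1]-184),[5,95]))
    m=(z>125)&(z<150)&(d<30); P=W[m]; print(' spind',len(P),P.mean(0) if len(P) else '',z[m].max() if m.any() else '')
    for n,c,h in [('collar',(423,-356),24),('spacer',(410,-202),12)]:
        dd=np.hypot(W[...,0]-c[0],W[...,1]-c[1])
        m=(z>h-4)&(z<h+4)&(dd<40);P=W[m]; print(' ',n,len(P),P.mean(0).round(1),circ(P))
    d=np.hypot(W[...,0]-522,W[...,1]-70); m=(d<40)&(z>90)&(z<135); P=W[m]; print(' pad',len(P))
    im=load(tag)['p'].mean(2)
    for v,u in np.argwhere(m)[::8]: print('   ',u,v,W[v,u].round(0),im[v,u].round(0),end=';')
    print()
E
```

```text
s0 rim 374 124.0548556007678 (array([469.89227947, 188.43855704,  82.49836847]), np.float64(1.9498835455415453)) [72.32385321 92.34812389]
 spind 52 [468.87514329 186.43569793 133.64028381] 139.5279986421518
  collar 305 [ 421.4 -355.6   24. ] (array([ 421.39440182, -355.43285459,   17.5819974 ]), np.float64(2.970762737600497))
  spacer 229 [ 409.8 -203.7   11.8] (array([ 410.02215953, -203.65129535,   17.72745425]), np.float64(2.8918158610777813))
 pad 123
    218 161 [526.  71. 113.] 77.0;    223 162 [533.  61. 112.] 81.0;    219 163 [520.  62. 113.] 59.0;    227 163 [537.  52. 111.] 147.0;    214 164 [510.  67. 112.] 65.0;    222 164 [524.  55. 112.] 55.0;    205 165 [507.  97. 101.] 135.0;    213 165 [508.  69. 110.] 83.0;    221 165 [519.  53. 111.] 57.0;    204 166 [503.  96. 100.] 99.0;    212 166 [511.  77. 103.] 138.0;    221 166 [519.  53. 109.] 53.0;    205 167 [505.  95.  97.] 83.0;    219 167 [515.  56. 107.] 151.0;    206 168 [503.  89.  97.] 89.0;    208 169 [507.  86.  94.] 86.0;
t0 rim 335 127.58138056419375 (array([468.21011842, 191.3379609 ,  82.26813053]), np.floa
[... 186 characters left out ...]
85646,   17.34584548]), np.float64(2.65126790272739))
  spacer 111 [ 408.8 -198.9   12.1] (array([ 408.52047792, -199.4344634 ,   18.61204997]), np.float64(4.603696046517241))
 pad 120
    218 166 [534.  56. 111.] 60.0;    215 168 [528.  64. 115.] 79.0;    213 169 [526.  70. 113.] 74.0;    210 170 [523.  79. 110.] 112.0;    218 170 [522.  56. 115.] 66.0;    215 171 [520.  64. 114.] 71.0;    210 172 [517.  79. 114.] 108.0;    218 172 [517.  56. 112.] 65.0;    211 173 [514.  76. 115.] 88.0;    219 173 [514.  53. 111.] 49.0;    210 174 [512.  79. 110.] 101.0;    218 174 [512.  57. 107.] 43.0;    210 175 [509.  79. 111.] 98.0;    204 176 [507.  97. 104.] 108.0;    204 177 [504.  97. 105.] 102.0;
```

```bash
cat >> h.py <<'E'
def rel(target,psi):
    s,p,R=tool(); T=Ro.from_euler('z',psi)*Ro.from_euler('x',np.pi)
    d=R.inv().apply(np.array(target)-p)/1000; r=(R.inv()*T).as_rotvec()
    print('rel shift',d.round(4).tolist(),'rot',r.round(4).tolist(),'rows>=',max(np.linalg.norm(d)/.05,np.linalg.norm(r)/.1499).round(1)); return d,r
def st():
    s,p,R=tool(); M=R.as_matrix()
    print('t',round(s['time_s'],2),'tcp',p.round(1),'psi',round(float(np.arctan2(M[1,0],M[0,0])),4),'zaxis',M[:,2].round(3),'F',np.round(s['ft_force'],1),'w',round(s['gripper_width'],1),'j',np.round(s['joint_pos'],2))
E
python3 - <<'E'
from h import *
st()
c=get_calibration('wrist'); s,p,R=tool()
C=-c['R'].T@c['t']; print('cam in tool',R.inv().apply(C-p),'cam axes in tool',(R.inv().as_matrix()@c['R'].T).round(3).tolist())
st(); rel((430,200,330),0); rel((430,200,330),-1.32);rel((430,200,330),1.57)
E
```

```text
t 0.15 tcp [141.4 556.9 194. ] psi 2.8928 zaxis [-0.001 -0.001 -1.   ] F [-0.8 -0.1 -0.5] w 85.6 j [ 1.18  0.31  0.05  1.3  -0.    1.43]
cam in tool [  78.37085243    0.87817064 -177.71823595] cam axes in tool [[-0.001, -0.954, -0.3], [1.0, -0.001, -0.0], [0.0, -0.3, 0.954]]
t 0.15 tcp [141.4 556.9 194. ] psi 2.8928 zaxis [-0.001 -0.001 -1.   ] F [-0.8 -0.1 -0.5] w 85.6 j [ 1.18  0.31  0.05  1.3  -0.    1.43]
rel shift [-0.3675, -0.275, -0.1357] rot [-0.0005, 0.002, 2.8928] rows>= 19.3
rel shift [-0.3675, -0.275, -0.1357] rot [-0.0007, -0.0016, -2.0704] rows>= 13.8
rel shift [-0.3675, -0.275, -0.1357] rot [-0.0013, 0.0008, 1.3228] rows>= 9.6
```

Run:
```python
from h import *
rel((469,200,300),1.6)
```

```text
rel shift [-0.4053, -0.2654, -0.1057] rot [-0.0013, 0.0008, 1.2928] rows>= 9.9
```

```bash
python3 -m crank '[[[-0.02,-0.01,-0.04,0,0,0.1],[-0.405,-0.265,-0.106,0,0,1.293],[-0.405,-0.265,-0.106,0,0,1.293],[-0.405,-0.265,-0.106,0,0,1.293],[-0.405,-0.265,-0.106,0,0,1.293],[-0.405,-0.265,-0.106,0,0,1.293],[-0.405,-0.265,-0.106,0,0,1.293],[-0.405,-0.265,-0.106,0,0,1.293],[-0.405,-0.265,-0.106,0,0,1.293],[-0.405,-0.265,-0.106,0,0,1.293],[-0.405,-0.265,-0.106,0,0,1.293],[-0.405,-0.265,-0.106,0,0,1.293],[-0.405,-0.265,-0.106,0,0,1.293],[-0.405,-0.265,-0.106,0,0,1.293]]]'
python3 - <<'E'
from h import *
st()
p,d,c=shot('wrist','w1'); cv2.imwrite('pics/w1b.png',cv2.resize(p[:,:,::-1],(768,576),interpolation=cv2.INTER_CUBIC))
E
```

```text
time_s: 1.55
tool_pos: [467.6, 201.5, 300.1]
tcp_rot: [-2.187, -2.255, 0.003]
ft_force: [0.1, 0.4, -0.0]
gripper_width: 85.3
t 1.55 tcp [467.6 201.5 300.1] psi 1.6015 zaxis [-0.001 -0.001 -1.   ] F [ 0.1  0.4 -0. ] w 85.3 j [ 0.25  0.18  0.13  1.52 -0.    1.79]
```

View pics/w1b.png

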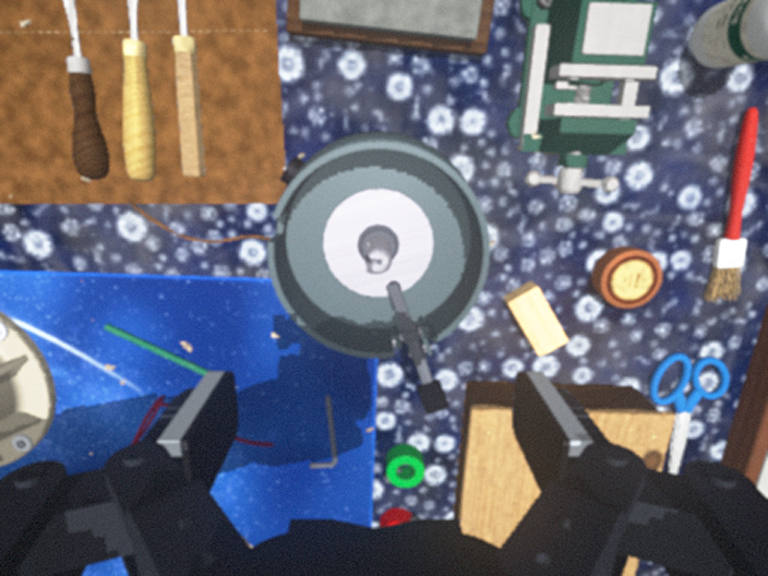

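The wrist view shows the machine centred at (380,243), with the lever running from (392,288) to its pad at (432,395). I'll enlarge it for the flat and the slot.

Run:
```python
from fit import *
z=load('w1');p=z['p'][:,:,::-1]
a=cv2.resize(p[80:245,170:335],(590,590),interpolation=cv2.INTER_CUBIC); cv2.imwrite('pics/w1c.png',a)
W=cloud(z);zz=W[...,2];d=np.hypot(W[...,0]-469,W[...,1]-189)
m=(zz>123)&(zz<132)&(d>70)&(d<100);P=W[m];x,e=circ(P);print('rim',len(P),np.median(P[:,2]),x,e)
r=np.hypot(P[:,0]-x[0],P[:,1]-x[1]);ang=np.arctan2(P[:,1]-x[1],P[:,0]-x[0])
h,b=np.histogram(ang,72,(-np.pi,np.pi));print(list(zip(b.round(2),h)))
m=(zz>134)&(zz<150)&(d<25);P=W[m];print('top',len(P),P.mean(0),np.median(P,0))
m=(zz>80)&(zz<92)&(d<40);P=W[m]
pad=(zz>100)&(zz<122)&(np.hypot(W[...,0]-522,W[...,1]-62)<35);P=W[pad];print('pad',len(P),P.mean(0),P.min(0),P.max(0))
```

```text
rim 1934 125.44809616139594 [468.63350762 191.8093057   82.22345802] 1.3608641766314042
[(np.float64(-3.14), np.int64(28)), (np.float64(-3.05), np.int64(29)), (np.float64(-2.97), np.int64(30)), (np.float64(-2.88), np.int64(28)), (np.float64(-2.79), np.int64(27)), (np.float64(-2.71), np.int64(27)), (np.float64(-2.62), np.int64(29)), (np.float64(-2.53), np.int64(28)), (np.float64(-2.44), np.int64(29)), (np.float64(-2.36), np.int64(28)), (np.float64(-2.27), np.int64(28)), (np.float64(-2.18), np.int64(25)), (np.float64(-2.09), np.int64(28)), (np.float64(-2.01), np.int64(27)), (np.float64(-1.92), np.int64(26)), (np.float64(-1.83), np.int64(29)), (np.float64(-1.75), np.int64(26)), (np.float64(-1.66), np.int64(27)), (np.float64(-1.57), np.int64(26)), (np.float64(-1.48), np.int64(30)), (np.float64(-1.4), np.int64(2)), (np.float64(-1.31), np.int64(0)), (np.float64(-1.22), np.int64(0)), (np.float64(-1.13), np.int64(0)), (np.float64(-1.05), np.int64(8)), (np.float64(-0.96), np.int64(27)), (np.float64(-0.87), np.int64(29)), (np.float64(-0.79), np.int64(28)), (np.float64(-0.7), np.int64(28)), (np
[... 981 characters left out ...]
31)), (np.float64(1.92), np.int64(32)), (np.float64(2.01), np.int64(33)), (np.float64(2.09), np.int64(29)), (np.float64(2.18), np.int64(31)), (np.float64(2.27), np.int64(32)), (np.float64(2.36), np.int64(31)), (np.float64(2.44), np.int64(30)), (np.float64(2.53), np.int64(34)), (np.float64(2.62), np.int64(32)), (np.float64(2.71), np.int64(28)), (np.float64(2.79), np.int64(0)), (np.float64(2.88), np.int64(0)), (np.float64(2.97), np.int64(12)), (np.float64(3.05), np.int64(31))]
top 213 [469.86910645 193.03346301 138.51726579] [469.81777888 193.32776204 138.88319692]
pad 460 [518.08364442  69.96294301 110.37144628] [504.13100579  47.51477649 100.12343853] [534.42041845  95.51638703 114.5496577 ]
```

View pics/w1c.png

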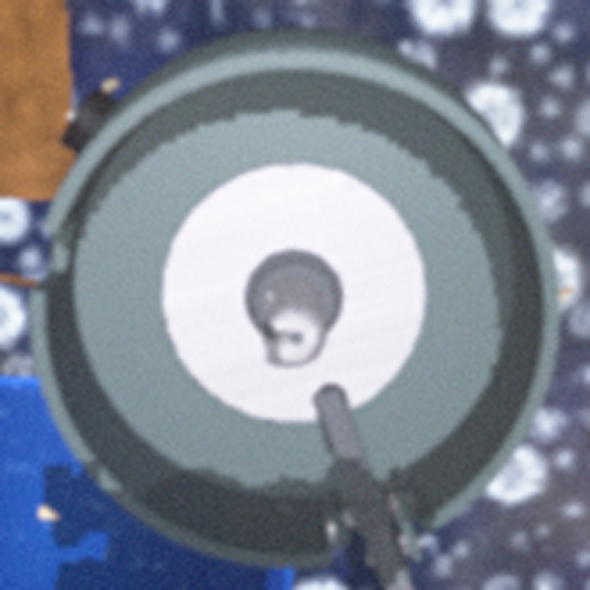

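Run:
```python
from fit import *
W=cloud(load('w1'));zz=W[...,2];c=np.array([468.6,191.8]);d=np.hypot(W[...,0]-c[0],W[...,1]-c[1])
a=np.arctan2(W[...,1]-c[1],W[...,0]-c[0])
m=(zz>121)&(d>78)&(d<88)
A=np.sort(a[m]); 
g=np.diff(A); i=np.argsort(g)[-3:]; print([(A[k],A[k+1],(A[k]+A[k+1])/2) for k in i])
m=(d>122)&(d<160)&(zz>106)&(abs(a+1.2)<.3);P=W[m];print(len(P),P.mean(0),(P.min(0)+P.max(0))/2,d[m].min(),d[m].max(),a[m].mean(), np.median(P[:,2]))
rel((517,62,140),-1.2+np.pi/2+np.pi); rel((517,62,140),-1.2+np.pi)
```

```text
[(np.float64(2.7891461944807974), np.float64(2.8623188774584767), np.float64(2.825732535969637)), (np.float64(2.8883196720327073), np.float64(3.028731532670618), np.float64(2.9585256023516626)), (np.float64(-1.3859224344274501), np.float64(-0.9846784372278935), np.float64(-1.1853004358276718))]
353 [520.13152735  64.9904509  111.8559143 ] [520.64146272  63.71959149 110.98875837] 122.36917162851208 153.48469089073348 -1.1847868392478267 112.00707045912993
rel shift [-0.1409, 0.0452, 0.1603] rot [-0.0019, -0.0004, -1.9104] rows>= 12.7
rel shift [-0.1409, 0.0452, 0.1603] rot [-0.0014, 0.0009, -0.3396] rows>= 4.4
```

Run:
```python
from h import *
st(); rel((521,63,135),1.957)
```

```text
t 1.6 tcp [467.6 201.6 300.2] psi 1.602 zaxis [-0.001 -0.001 -1.   ] F [-0.9 -0.1 -0.3] w 85.5 j [ 0.25  0.18  0.13  1.52 -0.    1.79]
rel shift [-0.14, 0.0493, 0.1653] rot [-0.0014, 0.0009, -0.355] rows>= 4.4
```

```bash
python3 -m crank '[[[-0.05,0.017,0.02,0,0,-0.13],[-0.1,0.035,0.05,0,0,-0.26],[-0.14,0.049,0.09,0,0,-0.355],[-0.14,0.049,0.13,0,0,-0.355],[-0.14,0.049,0.165,0,0,-0.355],[-0.14,0.049,0.165,0,0,-0.355],[-0.14,0.049,0.165,0,0,-0.355],[-0.14,0.049,0.165,0,0,-0.355],[-0.14,0.049,0.165,0,0,-0.355]]]' 1 40
python3 - <<'E'
from h import *
st(); rel((521,63,100),1.957)
for n in ['wrist','scene']:
  p,d,c=shot(n,n[0]+'2'); cv2.imwrite(f'pics/{n[0]}2b.png',cv2.resize(p[:,:,::-1],(640,480)))
E
```

```text
time_s: 2.5
tool_pos: [522.8, 63.9, 138.2]
tcp_rot: [1.75, 2.604, 0.002]
ft_force: [-0.0, 0.1, 0.6]
gripper_width: -0.2
t 2.5 tcp [522.8  63.9 138.2] psi 1.9586 zaxis [ 0.004 -0.001 -1.   ] F [-0.   0.1  0.6] w -0.2 j [-0.03  0.24 -0.19  1.13 -0.    1.15]
rel shift [-0.0, -0.0021, 0.0382] rot [0.0032, 0.0027, 0.0016] rows>= 0.8
```

View pics/w2b.png

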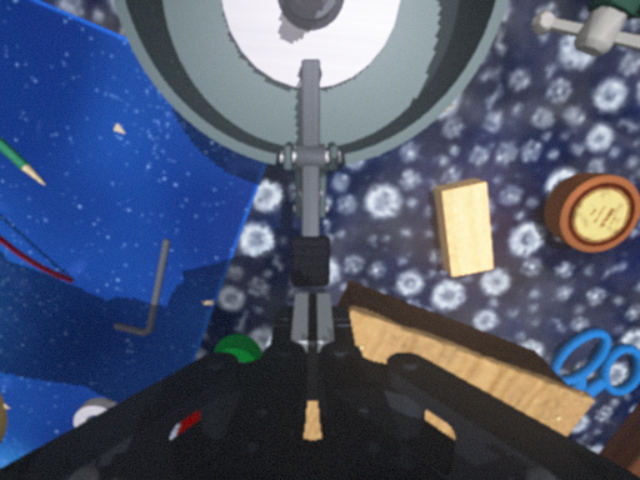

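View pics/s2b.png

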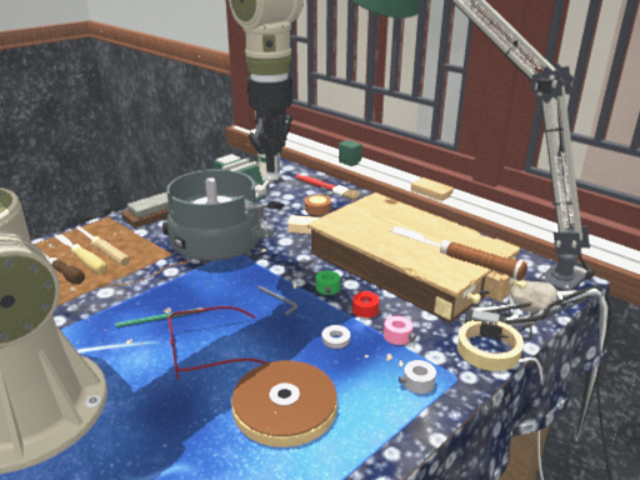

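Run:
```python
from fit import *
z=load('w2');K=z['K'];s,p,R=tool()
for dz in (0,-24,-26):
    q=z['R']@(p+[0,0,dz])+z['t'].ravel(); u=K@q/q[2]; print(dz,(u*1.25).round(0))
W=cloud(z); 
P=W[180:235,225:275].reshape(-1,3); im=z['p'][180:235,225:275].mean(2).ravel()
d=np.hypot(P[:,0]-468.6,P[:,1]-191.8)
m=(P[:,2]>100)&(P[:,2]<120)&(d>115)&(d<160); print(m.sum(),P[m].mean(0),P[m].min(0),P[m].max(0),d[m].min(),d[m].max())
for u,v in [(310,237),(312,245),(312,260),(312,280)]: print(W[int(v/1.25),int(u/1.25)])
zz=W[...,2]; d=np.hypot(W[...,0]-469,W[...,1]-190); m=(zz>123)&(zz<132)&(d>70)&(d<100); x=circ(W[m])
print(m.sum(),x)
```

```text
0 [313. 281.   1.]
-24 [313. 264.   1.]
-26 [313. 262.   1.]
1380 [519.75578192  65.68739952 111.59060577] [506.2499409   46.53789987 106.28813643] [535.32286511  83.43713485 114.9546365 ] 118.44177391230097 153.29339484462423
[515.50315818  76.43094926 109.45799417]
[517.79235987  72.6114022  111.38526902]
[520.87252567  65.03584527 112.87101203]
[525.39294298  53.92771645 112.67635819]
3646 (array([468.93488574, 191.25539118,  82.00124335]), np.float64(1.3819108779165368))
```

```bash
python3 -m crank '[[[0,-0.001,0.015,0,0,0],[0,-0.001,0.022,0,0,0],[0,-0.001,0.026,0,0,0],[0,-0.001,0.03,0,0,0],[0,-0.001,0.034,0,0,0],[0,-0.001,0.037,0,0,0],[0,-0.001,0.04,0,0,0],[0,-0.001,0.041,0,0,0],[0,-0.001,0.041,0,0,0]]]'
python3 - <<'E'
from h import *
st()
p,d,c=shot('wrist','w3'); cv2.imwrite('pics/w3b.png',cv2.resize(p[:,:,::-1],(640,480)))
W=cloud(load('w3')); m=(np.hypot(W[...,0]-484,W[...,1]-161)<20); m&=(W[...,2]>95); P=W[m]; print(len(P),P.mean(0),np.percentile(P[:,2],[50,95]))
E
```

```text
time_s: 3.5
tool_pos: [521.3, 63.1, 96.3]
tcp_rot: [1.751, 2.605, 0.0]
ft_force: [-0.2, 0.1, 0.5]
gripper_width: -0.3
t 3.5 tcp [521.3  63.1  96.3] psi 1.958 zaxis [ 0.002 -0.001 -1.   ] F [-0.2  0.1  0.5] w -0.3 j [-0.03  0.27 -0.27  1.04 -0.    1.15]
64 [485.83485465 149.98164759  95.31857873] [95.25617476 95.9027402 ]
```

View pics/w3b.png

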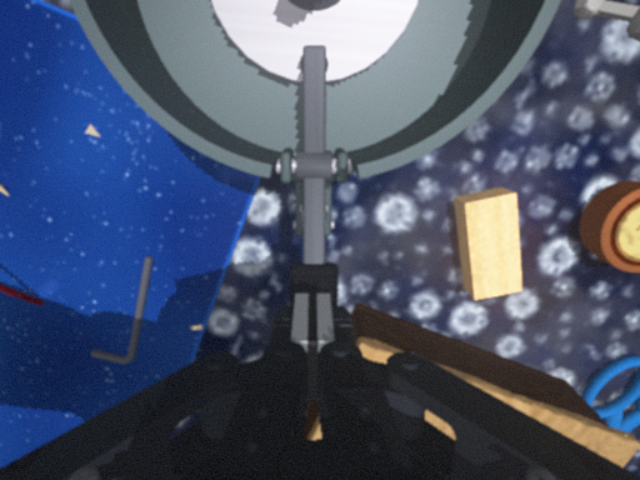

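Run:
```python
from h import *
for t in ('w2','w3'):
    W=cloud(load(t))
    print(t,[W[int(v/1.25),int(315/1.25)].round(1).tolist() for v in (52,62,75,90,120,150,230,250,275)])
rel((521,63,150),1.957)
```

```text
w2 [[481.8, 166.5, 81.2], [484.2, 160.5, 94.6], [486.7, 154.3, 95.2], [489.4, 147.7, 94.0], [495.1, 133.7, 95.2], [501.0, 119.3, 97.7], [516.8, 80.6, 108.7], [520.8, 70.6, 111.2], [526.4, 57.1, 111.7]]
w3 [[482.7, 158.7, 94.6], [484.1, 155.2, 94.2], [486.2, 150.2, 95.2], [488.4, 144.7, 95.0], [493.0, 133.4, 94.1], [497.9, 121.6, 95.0], [510.9, 89.7, 103.6], [514.0, 81.9, 106.5], [517.6, 73.0, 112.6]]
rel shift [-0.0001, -0.0003, -0.0536] rot [0.002, 0.0022, 0.001] rows>= 1.1
```

Run:
```python
from h import *
st()
p,d,c=shot('scene','s3');
a=cv2.resize(p[100:190,120:240,::-1],(640,480),interpolation=cv2.INTER_CUBIC); cv2.imwrite('pics/s3c.png',a)
W=cloud(load('w3'));st()
for v in range(204,244,4): print(v,[W[v,u].round(0).tolist() for u in (238,250,262)])
z=load('w3');cv2.imwrite('pics/w3c.png',cv2.resize(z['p'][190:280,190:310,::-1],(640,480),interpolation=cv2.INTER_CUBIC))
```

```text
t 3.55 tcp [521.4  63.1  96.4] psi 1.958 zaxis [ 0.003 -0.001 -1.   ] F [ 0.2 -0.9  1.1] w 0.1 j [-0.03  0.27 -0.26  1.04 -0.    1.15]
t 3.6 tcp [521.5  63.1  96.6] psi 1.958 zaxis [ 0.003 -0.001 -1.   ] F [ 0.6  0.7 -0.4] w -0.1 j [-0.03  0.27 -0.26  1.04 -0.    1.15]
204 [[519.0, 39.0, -2.0], [514.0, 80.0, 108.0], [539.0, 47.0, -1.0]]
208 [[520.0, 35.0, -0.0], [515.0, 78.0, 108.0], [541.0, 43.0, -1.0]]
212 [[509.0, 73.0, 110.0], [515.0, 76.0, 109.0], [521.0, 79.0, 111.0]]
216 [[510.0, 72.0, 112.0], [516.0, 75.0, 112.0], [522.0, 77.0, 112.0]]
220 [[511.0, 70.0, 112.0], [517.0, 72.0, 112.0], [523.0, 75.0, 112.0]]
224 [[511.0, 68.0, 112.0], [518.0, 70.0, 112.0], [524.0, 73.0, 112.0]]
228 [[512.0, 65.0, 112.0], [518.0, 68.0, 113.0], [525.0, 70.0, 111.0]]
232 [[513.0, 64.0, 115.0], [519.0, 66.0, 113.0], [525.0, 68.0, 113.0]]
236 [[510.0, 73.0, 138.0], [516.0, 75.0, 138.0], [521.0, 77.0, 137.0]]
240 [[511.0, 72.0, 141.0], [516.0, 74.0, 141.0], [521.0, 77.0, 141.0]]
```

View pics/s3c.png

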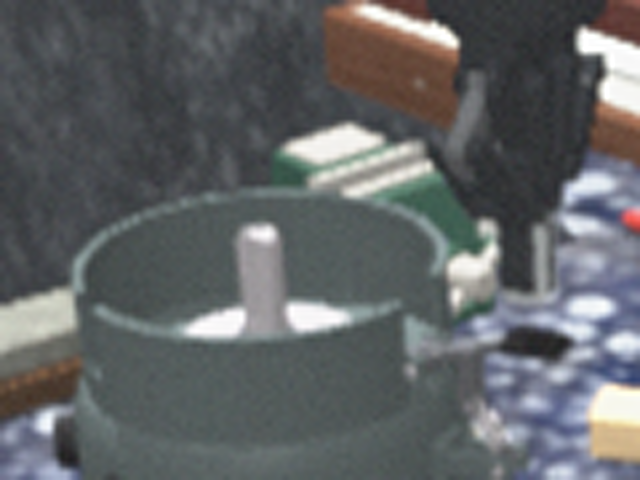

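View pics/w3c.png

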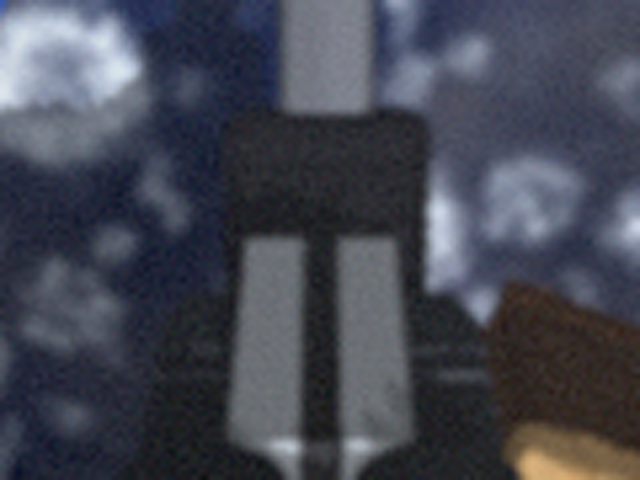

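Run:
```python
from h import *
z=load('s3');K=z['K'];s,p,R=tool()
for q in ([521.4,63.1,96.5],[521.4,63.1,113],[521.4,63.1,135]):
    c=z['R']@np.array(q)+z['t'].ravel();u=K@c/c[2];print(q,u.round(1),c[2])
W=cloud(z);print('tip px',[W[v,218].round(0).tolist() for v in (145,150,153,155,157,160,164)])
for t in ('w1','w2','w3'):
    z=load(t);d=z['d'];K=z['K']
    # camera->tool
    A=np.array([[-.001,-.954,-.3],[1,-.001,0],[0,-.3,.954]])
    v,u=np.mgrid[:384,:512];P=np.stack([(u-K[0,2])/K[0,0]*d,(v-K[1,2])/K[1,1]*d,d],-1)
    T=P@A.T+[78.4,.9,-177.7]
    m=(d>0)&(abs(T[...,0])<20)&(abs(T[...,1])<70)&(T[...,2]>-80)&(T[...,2]<5)
    print(t,m.sum(),[np.percentile(T[m][:,i],[1,50,99,100]).round(0).tolist() for i in range(3)])
```

```text
[521.4, 63.1, 96.5] [219.1 169.    1. ] 1124.4677015039258
[521.4, 63.1, 113] [218.9 162.7   1. ] 1116.2895443829445
[521.4, 63.1, 135] [218.6 154.1   1. ] 1105.3853348883026
tip px [[511.0, 52.0, 164.0], [512.0, 54.0, 151.0], [512.0, 54.0, 144.0], [514.0, 56.0, 138.0], [705.0, 279.0, -3.0], [694.0, 267.0, -5.0], [517.0, 61.0, 112.0]]
w1 4531 [[-9.0, 9.0, 13.0, 14.0], [-55.0, 43.0, 57.0, 58.0], [-80.0, -68.0, -49.0, -47.0]]
w2 3090 [[-7.0, 12.0, 15.0, 16.0], [-18.0, 1.0, 20.0, 28.0], [-80.0, -65.0, -40.0, -39.0]]
w3 4273 [[-7.0, 11.0, 19.0, 20.0], [-17.0, 1.0, 18.0, 26.0], [-80.0, -57.0, -11.0, -10.0]]
```

Both cameras agree that the real fingertips end about 39 mm short of the reported TCP. The tip shows at z≈135 while tool_pos says 96, and the pad is still up. From here I use tip = tool_pos + 39 mm along the tool and continue down carefully.

```bash
python3 -m crank '[[[0,0,0.01,0,0,0],[0,0,0.018,0,0,0],[0,0,0.022,0,0,0],[0,0,0.025,0,0,0],[0,0,0.028,0,0,0],[0,0,0.028,0,0,0]]]'
python3 - <<'E'
from h import *
st()
E
```

```text
time_s: 4.2
tool_pos: [521.4, 62.9, 68.0]
tcp_rot: [1.752, 2.605, 0.001]
ft_force: [0.5, 0.5, -0.7]
gripper_width: -0.1
t 4.2 tcp [521.4  62.9  68. ] psi 1.9576 zaxis [ 0.002 -0.001 -1.   ] F [ 0.5  0.5 -0.7] w -0.1 j [-0.03  0.29 -0.31  0.97 -0.    1.15]
```

Run:
```python
from h import *
p,d,c=shot('wrist','w4'); p2,_,_=shot('scene','s4')
a=cv2.resize(p2[100:190,120:240,::-1],(400,300),interpolation=cv2.INTER_CUBIC)
b=cv2.resize(p[:,:,::-1],(400,300)); cv2.imwrite('pics/c4.png',np.hstack([a,b])); st()
W=cloud(load('w4'));print([W[v,250].round(0).tolist() for v in range(30,270,10)])
```

```text
t 4.3 tcp [520.9  63.3  67.9] psi 1.958 zaxis [ 0.002 -0.001 -1.   ] F [-0.2  0.4 -0.1] w -0.2 j [-0.03  0.29 -0.31  0.97 -0.    1.15]
[[482.0, 156.0, 108.0], [484.0, 153.0, 107.0], [485.0, 150.0, 106.0], [486.0, 147.0, 104.0], [488.0, 143.0, 102.0], [489.0, 139.0, 103.0], [491.0, 136.0, 101.0], [492.0, 132.0, 101.0], [494.0, 128.0, 99.0], [496.0, 124.0, 98.0], [498.0, 119.0, 97.0], [499.0, 115.0, 99.0], [501.0, 111.0, 97.0], [503.0, 105.0, 94.0], [505.0, 101.0, 95.0], [507.0, 97.0, 95.0], [509.0, 92.0, 95.0], [511.0, 87.0, 95.0], [512.0, 83.0, 97.0], [515.0, 77.0, 96.0], [517.0, 73.0, 98.0], [516.0, 75.0, 114.0], [516.0, 75.0, 123.0], [516.0, 74.0, 131.0]]
```

View pics/c4.png

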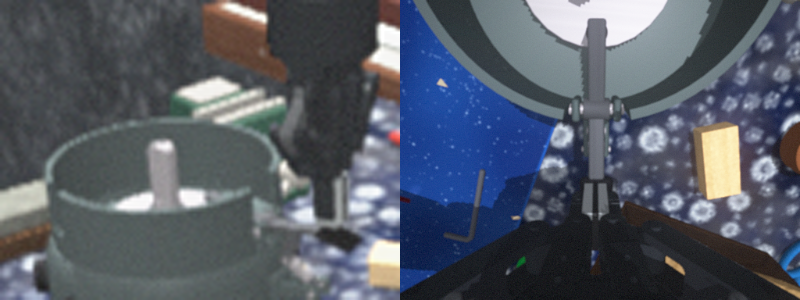

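Run:
```python
from h import *
st(); rel((469,191.5,200),2.2)
```

```text
t 4.3 tcp [520.9  63.3  67.9] psi 1.958 zaxis [ 0.002 -0.001 -1.   ] F [-0.2  0.4 -0.1] w -0.2 j [-0.03  0.29 -0.31  0.97 -0.    1.15]
rel shift [0.1381, 0.0005, -0.1322] rot [0.001, 0.0013, -0.242] rows>= 3.8
```

```bash
python3 -m crank '[[[0,0,-0.05,0,0,0],[0,0,-0.1,0,0,0],[0.04,0,-0.132,0,0,-0.1],[0.09,0,-0.132,0,0,-0.2],[0.138,0,-0.132,0,0,-0.242],[0.138,0,-0.132,0,0,-0.242],[0.138,0,-0.132,0,0,-0.242],[0.138,0,-0.132,0,0,-0.242]]]' 0.3
python3 - <<'E'
from fit import *
st()
p,d,c=shot('wrist','w5'); cv2.imwrite('pics/w5b.png',cv2.resize(p[:,:,::-1],(512,384)))
z=load('w5');W=cloud(z);zz=W[...,2];d=np.hypot(W[...,0]-469,W[...,1]-191)
m=(zz>132)&(zz<150)&(d<20);v,u=np.where(m);print(len(v),W[m].mean(0),u.min(),u.max(),v.min(),v.max())
u0,v0=int(u.mean()),int(v.mean());cv2.imwrite('pics/w5c.png',cv2.resize(p[v0-45:v0+45,u0-45:u0+45,::-1],(580,580),interpolation=cv2.INTER_CUBIC)); print(u0,v0)
m=(zz>121)&(zz<131)&(d>70)&(d<100);print(m.sum(),circ(W[m]))
st()
E
```

```text
time_s: 5.1
tool_pos: [468.7, 190.7, 199.4]
tcp_rot: [1.425, 2.798, -0.001]
ft_force: [0.5, 0.6, 0.1]
gripper_width: 59.8
t 5.1 tcp [468.7 190.7 199.4] psi 2.1996 zaxis [ 0.001 -0.001 -1.   ] F [0.5 0.6 0.1] w 59.8 j [ 0.23  0.18 -0.12  1.27 -0.    1.17]
412 [469.2169958  193.03947752 138.28703888] 241 263 180 204
252 192
3760 (array([468.37718957, 191.99473021,  81.81598026]), np.float64(1.408828686951496))
t 5.15 tcp [468.9 190.3 199.4] psi 2.1986 zaxis [ 0.001 -0.001 -1.   ] F [ 0.3  0.1 -0. ] w 59.8 j [ 0.23  0.18 -0.12  1.27 -0.    1.17]
```

View pics/w5b.png

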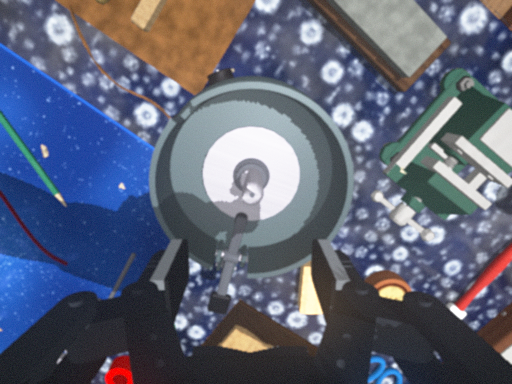

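View pics/w5c.png

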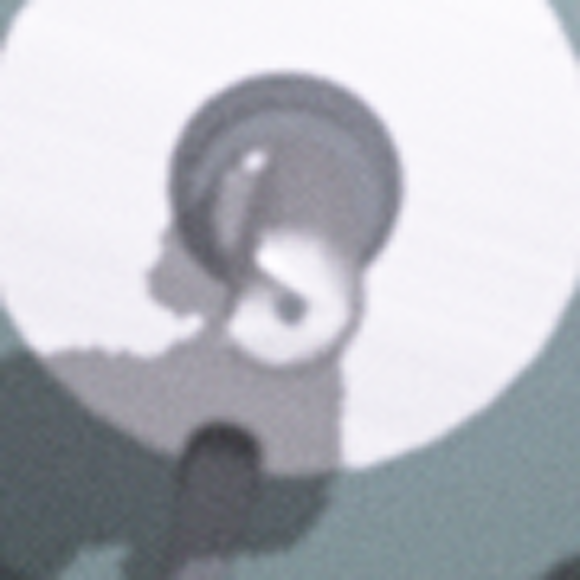

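```bash
cat > dfit.py <<'E'
from fit import *
def dfit(tag,c0=(468.5,191.8),zlo=101,zhi=136):
    z=load(tag);W=cloud(z);C=-z['R'].T@z['t'].ravel()
    P=W[(W[...,2]>zlo)&(W[...,2]<zhi)&(np.hypot(W[...,0]-c0[0],W[...,1]-c0[1])<14)]
    def res(q):
        x=P[:,0]-q[0];y=P[:,1]-q[1];s=np.hypot(x,y)-10;f=x*np.cos(q[2])+y*np.sin(q[2])-5.5
        return np.maximum(s,f)
    best=[]
    for th in np.arange(2.6,4.8,.1):
        r=least_squares(res,[*c0,th],loss='soft_l1',f_scale=1.0);best.append((r.cost,*r.x.round(3)))
    best.sort();return len(P),best[:1]+[b for b in best if abs(b[3]-best[0][3])>.15][:2]
if __name__=='__main__':
    import sys
    for t in sys.argv[1:]: print(t,dfit(t))
E
python3 dfit.py w1 w5
```

```text
w1 (106, [(np.float64(2.8895949730140735), np.float64(468.576), np.float64(191.473), np.float64(3.341)), (np.float64(2.891651635158137), np.float64(468.582), np.float64(191.469), np.float64(3.796)), (np.float64(2.9053917848428155), np.float64(468.582), np.float64(191.471), np.float64(3.754))])
w5 (237, [(np.float64(5.420186791935585), np.float64(468.621), np.float64(191.371), np.float64(3.436))])
```

Run:
```python
from h import *
st(); rel((470.8,192,67),1.87)
```

```text
t 5.15 tcp [468.9 190.3 199.4] psi 2.1986 zaxis [ 0.001 -0.001 -1.   ] F [ 0.3  0.1 -0. ] w 59.8 j [ 0.23  0.18 -0.12  1.27 -0.    1.17]
rel shift [0.0004, 0.0025, 0.1324] rot [0.0004, 0.0012, 0.3286] rows>= 2.6
```

```bash
python3 -m crank '[[[0,0.0025,0.02,0,0,0.14],[0,0.0025,0.04,0,0,0.28],[0,0.0025,0.06,0,0,0.329],[0,0.0025,0.08,0,0,0.329],[0,0.0025,0.1,0,0,0.329],[0,0.0025,0.1,0,0,0.329]]]'
python3 - <<'E'
from h import *
st(); rel((470.8,192,67),1.87)
p,d,c=shot('wrist','w6'); cv2.imwrite('pics/w6b.png',cv2.resize(p[:,:,::-1],(640,480)))
E
python3 dfit.py w6
```

```text
time_s: 5.75
tool_pos: [469.3, 189.7, 96.6]
tcp_rot: [-1.868, -2.523, 0.007]
ft_force: [-0.3, 0.2, -0.5]
gripper_width: 59.4
t 5.75 tcp [469.3 189.7  96.6] psi 1.8666 zaxis [-0.005 -0.002 -1.   ] F [-0.3  0.2 -0.5] w 59.4 j [ 0.23  0.24 -0.3   1.04 -0.    1.5 ]
rel shift [0.0018, 0.0023, 0.0295] rot [-0.0051, 0.0008, -0.0034] rows>= 0.6
w6 (790, [(np.float64(22.99231614112233), np.float64(468.648), np.float64(191.514), np.float64(3.436))])
```

View pics/w6b.png

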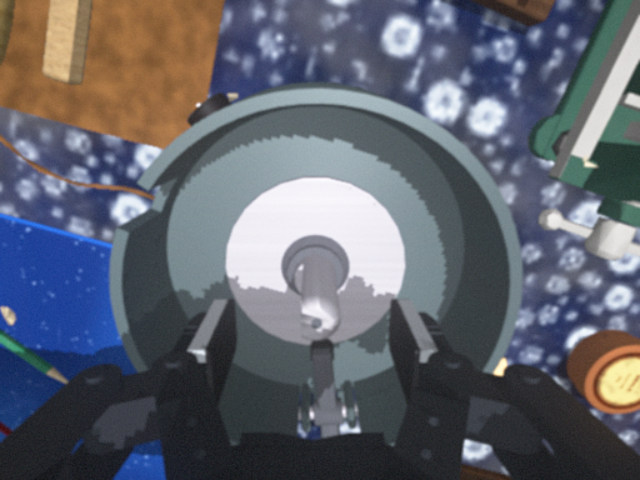

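```bash
python3 -m crank '[[[0.002,0.002,0.015,0,0,0],[0.002,0.002,0.03,0,0,0],[0.002,0.002,0.03,0,0,0],[0.002,0.002,0.03,0,0,0]]]' && python3 -c "
from h import *
st(); rel((470.8,192,67),1.87)" && python3 -m crank '[[[0,0,0,0,0,0],[0,0,0,0,0,0],[0,0,0,0,0,0],[0,0,0,0,0,0],[0,0,0,0,0,0],[0,0,0,0,0,0],[0,0,0,0,0,0],[0,0,0,0,0,0]]]' 1 40
python3 - <<'E'
from h import *
st()
p,d,c=shot('wrist','w7'); cv2.imwrite('pics/w7b.png',cv2.resize(p[:,:,::-1],(640,480)))
E
```

```text
time_s: 6.2
tool_pos: [472.2, 192.2, 69.1]
tcp_rot: [-1.87, -2.524, 0.004]
ft_force: [-0.8, -0.2, 0.5]
gripper_width: 59.9
t 6.2 tcp [472.2 192.2  69.1] psi 1.866 zaxis [-0.002 -0.002 -1.   ] F [-0.8 -0.2  0.5] w 59.9 j [ 0.23  0.27 -0.34  0.97 -0.    1.51]
rel shift [0.0002, -0.0014, 0.0021] rot [-0.0022, 0.001, -0.004] rows>= 0.1
time_s: 7.0
tool_pos: [472.0, 192.1, 70.0]
tcp_rot: [1.87, 2.524, -0.004]
ft_force: [-2.7, -2.1, 6.2]
gripper_width: 15.0
t 7.0 tcp [472.  192.1  70. ] psi 1.8662 zaxis [-0.001 -0.002 -1.   ] F [-2.7 -2.1  6.2] w 15.0 j [ 0.23  0.26 -0.34  0.97 -0.    1.51]
```

View pics/w7b.png

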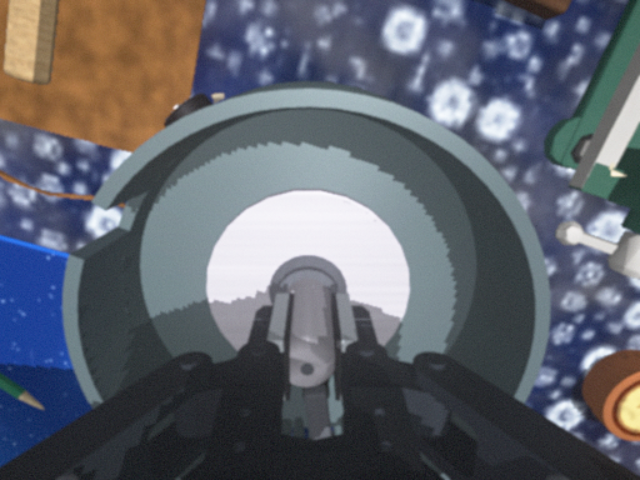

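```bash
python3 -m crank '[[[0,0,0,0,0,0.09],[-0.0004,-0.0001,0,0,0,0.18],[-0.0006,-0.0002,0,0,0,0.27],[-0.0008,-0.0002,0,0,0,0.36],[-0.001,-0.0003,0,0,0,0.45],[-0.0011,-0.0003,0,0,0,0.528],[-0.0011,-0.0003,0,0,0,0.528],[-0.0011,-0.0003,0,0,0,0.528],[-0.0011,-0.0003,0,0,0,0.528]]]'
python3 - <<'E'
from h import *
st()
p,d,c=shot('wrist','w8'); cv2.imwrite('pics/w8b.png',cv2.resize(p[:,:,::-1],(640,480)))
W=cloud(load('w8'));zz=W[...,2];c=np.array([468.6,191.5]);d=np.hypot(W[...,0]-c[0],W[...,1]-c[1]);a=np.arctan2(W[...,1]-c[1],W[...,0]-c[0])%(2*np.pi)
m=(zz>119)&(zz<133)&(d>78)&(d<90)&(a>2.2)&(a<3.8);A=np.sort(a[m]);g=np.diff(A);i=np.argsort(g)[-2:];print([(A[k],A[k+1],(A[k]+A[k+1])/2) for k in i],len(A))
E
```

```text
time_s: 7.95
tool_pos: [472.6, 191.0, 70.1]
tcp_rot: [2.462, 1.949, -0.002]
ft_force: [4.1, 0.3, -4.2]
gripper_width: 14.3
t 7.95 tcp [472.6 191.   70.1] psi 1.3393 zaxis [-0.    -0.002 -1.   ] F [ 4.1  0.3 -4.2] w 14.3 j [ 0.23  0.26 -0.34  0.97 -0.    2.03]
[(np.float64(2.7892043777960005), np.float64(3.0124007993714583), np.float64(2.9008025885837294)), (np.float64(3.2418878355992895), np.float64(3.5406023224933754), np.float64(3.3912450790463327))] 2736
```

View pics/w8b.png

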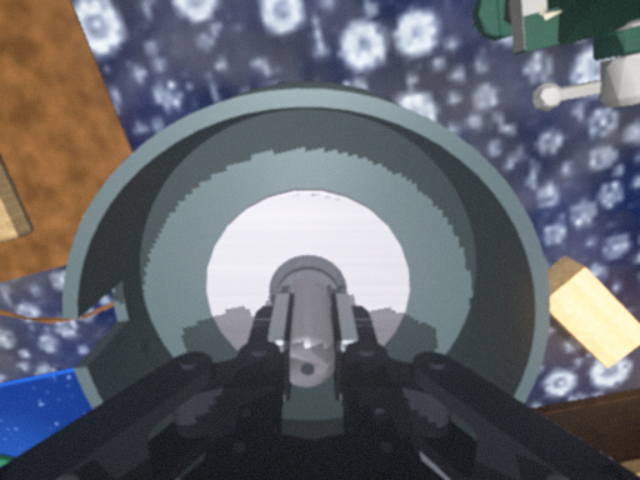

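```bash
python3 -m crank '[[[0,0,0,0,0,0],[0,0,0,0,0,0],[0,0,0,0,0,0],[0,0,0,0,0,0],[0,0,0,0,0,0],[0,0,-0.02,0,0,0],[0,0,-0.05,0,0,0],[0,0,-0.1,0,0,0],[0,0,-0.1,0,0,0],[0,0,-0.1,0,0,0]]]' 0.2
python3 - <<'E'
from h import *
st()
p,d,c=shot('wrist','w9'); cv2.imwrite('pics/w9b.png',cv2.resize(p[:,:,::-1],(640,480)))
E
python3 dfit.py w9
```

```text
time_s: 9.0
tool_pos: [473.8, 191.5, 171.6]
tcp_rot: [2.461, 1.948, 0.003]
ft_force: [0.5, -0.2, -0.5]
gripper_width: 68.3
t 9.0 tcp [473.8 191.5 171.6] psi 1.3392 zaxis [ 0.003 -0.001 -1.   ] F [ 0.5 -0.2 -0.5] w 68.3 j [ 0.23  0.2  -0.17  1.21 -0.    2.03]
w9 (293, [(np.float64(8.268651491617979), np.float64(468.612), np.float64(191.609), np.float64(2.92)), (np.float64(8.268651491619599), np.float64(468.612), np.float64(191.609), np.float64(-3.363)), (np.float64(25.805215815872653), np.float64(468.735), np.float64(191.503), np.float64(-1.392))])
```

View pics/w9b.png

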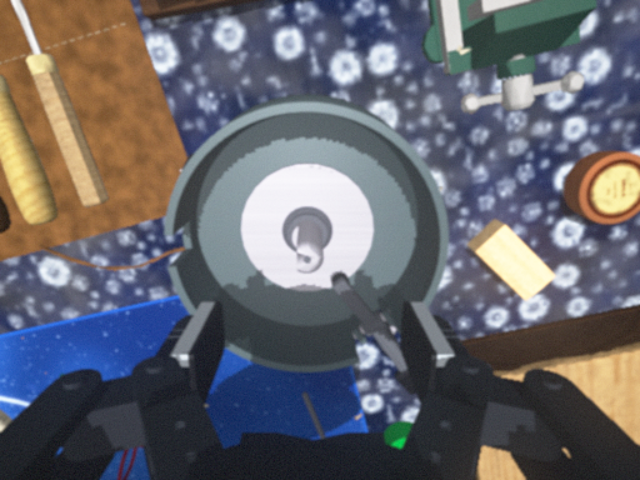

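Run:
```python
from h import *
st(); rel((403,-343,190),2.6)
```

```text
t 9.05 tcp [472.7 191.2 170.1] psi 1.3392 zaxis [ 0.    -0.002 -1.   ] F [ 0.  -0.5  0.2] w 68.2 j [ 0.23  0.2  -0.17  1.21 -0.    2.03]
rel shift [-0.5359, 0.0548, -0.019] rot [-0.0006, 0.0018, -1.2608] rows>= 10.8
```

```bash
python3 -m crank '[[[-0.05,0.005,-0.019,0,0,-0.12],[-0.1,0.01,-0.019,0,0,-0.24],[-0.536,0.055,-0.019,0,0,-1.261],[-0.536,0.055,-0.019,0,0,-1.261],[-0.536,0.055,-0.019,0,0,-1.261],[-0.536,0.055,-0.019,0,0,-1.261],[-0.536,0.055,-0.019,0,0,-1.261],[-0.536,0.055,-0.019,0,0,-1.261],[-0.536,0.055,-0.019,0,0,-1.261],[-0.536,0.055,-0.019,0,0,-1.261],[-0.536,0.055,-0.019,0,0,-1.261],[-0.536,0.055,-0.019,0,0,-1.261],[-0.536,0.055,-0.019,0,0,-1.261],[-0.536,0.055,-0.019,0,0,-1.261]]]' 0.15
python3 - <<'E'
from h import *
st()
p,d,c=shot('wrist','w10'); cv2.imwrite('pics/w10b.png',cv2.resize(p[:,:,::-1],(768,576)))
E
```

```text
time_s: 10.45
tool_pos: [401.9, -343.0, 187.9]
tcp_rot: [-0.843, -3.024, -0.002]
ft_force: [-0.2, 0.0, -0.4]
gripper_width: 72.3
t 10.45 tcp [ 401.9 -343.   187.9] psi 2.5978 zaxis [-0.002  0.002 -1.   ] F [-0.2  0.  -0.4] w 72.3 j [-0.86  0.23 -0.09  1.26 -0.   -0.31]
```

View pics/w10b.png

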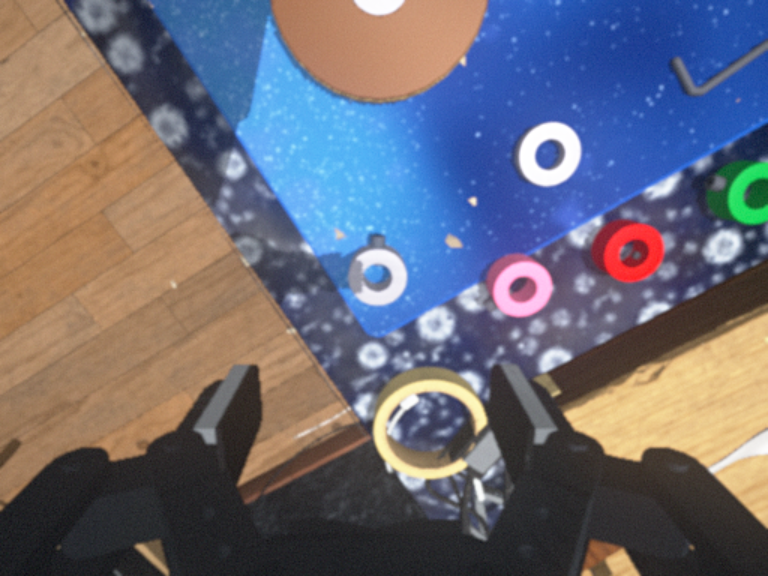

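The collar is at (378,276), with its dark screw at (377,242) pointing almost along tool +x. The pink look-alike is at (520,285) and the spacer at (549,154). Measuring next.

```bash
cat > cfit.py <<'E'
from fit import *
def cfit(tag,c0,top=24):
    z=load(tag);W=cloud(z);d=np.hypot(W[...,0]-c0[0],W[...,1]-c0[1])
    m=(W[...,2]>top-3)&(W[...,2]<top+4)&(d<30);P=W[m]
    # annulus 11..22: distance outside the band
    def res(q):
        r=np.hypot(P[:,0]-q[0],P[:,1]-q[1]);return np.maximum(np.maximum(r-22,11-r),0)
    s=least_squares(res,c0,loss='soft_l1'); c=s.x
    r=np.hypot(W[...,0]-c[0],W[...,1]-c[1])
    m=(r>23.5)&(r<33)&(W[...,2]>top-20)&(W[...,2]<top-3);Q=W[m]
    f=np.mean(Q[:,:2]-c,0); med=np.median(Q[:,:2],0)-c
    return len(P),np.median(P[:,2]),c,len(Q),np.arctan2(f[1],f[0]),np.arctan2(med[1],med[0]),Q.mean(0)
if __name__=='__main__':
    print(cfit('w10',(420.5,-353)))
E
python3 cfit.py
```

```text
(887, np.float64(24.3659515705475), array([ 421.16596644, -352.75715461]), 68, np.float64(2.568565040648408), np.float64(2.570704118433998), array([ 398.5668238 , -338.17509511,   15.97612889]))
```

Run:
```python
from h import *
for t,w in (('w1',85),('w10',72.3),('w9',68.3),('w5',59.8),('w2',0)):
    z=load(t);d=z['d'];K=z['K']
    A=np.array([[-.001,-.954,-.3],[1,-.001,0],[0,-.3,.954]])
    v,u=np.mgrid[:384,:512];P=np.stack([(u-K[0,2])/K[0,0]*d,(v-K[1,2])/K[1,1]*d,d],-1)
    T=P@A.T+[78.4,.9,-177.7]
    m=(d>0)&(abs(T[...,0])<16)&(abs(T[...,1])<60)&(T[...,2]>-80)&(T[...,2]<-10)
    Q=T[m]; L=Q[Q[:,1]<0];Rr=Q[Q[:,1]>0]
    print(t,w,'tipz',np.sort(L[:,2])[-8:].round(1),np.sort(Rr[:,2])[-8:].round(1), 'inner y',np.percentile(L[L[:,2]>-60][:,1],[0,99]).round(1),np.percentile(Rr[Rr[:,2]>-60][:,1],[1,100]).round(1))
rel=None
from h import rel
st(); rel((421.2,-352.8,0),2.57)
```

```text
w1 85 tipz [-48.7 -48.7 -48.6 -48.6 -48.5 -48.3 -48.3 -47.1] [-48.5 -48.5 -48.5 -48.5 -48.5 -48.3 -48.3 -48.1] inner y [-55.5 -41.5] [43.1 57.2]
w10 72.3 tipz [-43.8 -43.8 -43.7 -43.7 -43.7 -43.6 -43.6 -43.4] [-44.  -44.  -43.9 -43.8 -43.8 -43.6 -43.6 -43.3] inner y [-49.7 -35.2] [36.7 51. ]
w9 68.3 tipz [-42.5 -42.4 -42.4 -42.1 -42.1 -42.  -42.  -42. ] [-42.6 -42.6 -42.5 -42.3 -42.2 -42.1 -42.  -41.8] inner y [-47.1 -33.1] [34.7 48.6]
w5 59.8 tipz [-40.3 -40.3 -40.2 -40.1 -40.  -39.9 -39.9 -39.6] [-40.9 -40.8 -40.7 -40.3 -40.2 -40.  -39.5 -39.3] inner y [-43.  -28.8] [30.4 44.6]
w2 0 tipz [-40.  -40.  -39.9 -39.8 -39.8 -39.8 -39.4 -39.3] [-39.8 -39.7 -39.7 -39.6 -39.6 -39.5 -39.5 -38.5] inner y [-12.8  -0.3] [ 0.1 14.5]
t 10.5 tcp [ 402.3 -342.   188.4] psi 2.5994 zaxis [-0.002  0.001 -1.   ] F [0.1 0.3 0.3] w 72.8 j [-0.86  0.23 -0.09  1.26 -0.   -0.31]
rel shift [-0.0223, 0.0005, 0.1883] rot [0.0001, -0.0025, 0.0294] rows>= 3.8
```

```bash
python3 -m crank '[[[-0.011,0,0.045,0,0,0.03],[-0.022,0,0.09,0,0,0.03],[-0.022,0,0.13,0,0,0.03],[-0.022,0,0.16,0,0,0.03],[-0.022,0,0.17,0,0,0.03],[-0.022,0,0.17,0,0,0.03],[-0.022,0,0.17,0,0,0.03]]]'
python3 - <<'E'
from h import *
st()
p,d,c=shot('wrist','w11'); cv2.imwrite('pics/w11b.png',cv2.resize(p[:,:,::-1],(640,480)))
from cfit import cfit
r=cfit('w11',(421,-353));print(r)
rel((*r[2],-32),r[4])
E
```

```text
time_s: 11.2
tool_pos: [421.7, -353.1, 19.7]
tcp_rot: [-0.884, -3.014, 0.0]
ft_force: [0.9, -0.1, 1.2]
gripper_width: 72.6
t 11.2 tcp [ 421.7 -353.1   19.7] psi 2.5706 zaxis [-0.001  0.    -1.   ] F [ 0.9 -0.1  1.2] w 72.6 j [-0.84  0.38 -0.31  0.88 -0.   -0.27]
(3055, np.float64(24.31540415119894), array([ 421.13133658, -352.55432455]), 241, np.float64(2.5769226969894463), np.float64(2.573798052364492), array([ 398.14143983, -337.99081713,   15.67401196]))
rel shift [0.0015, 0.0005, 0.0523] rot [-0.0008, 0.0006, -0.0066] rows>= 1.0
```

View pics/w11b.png

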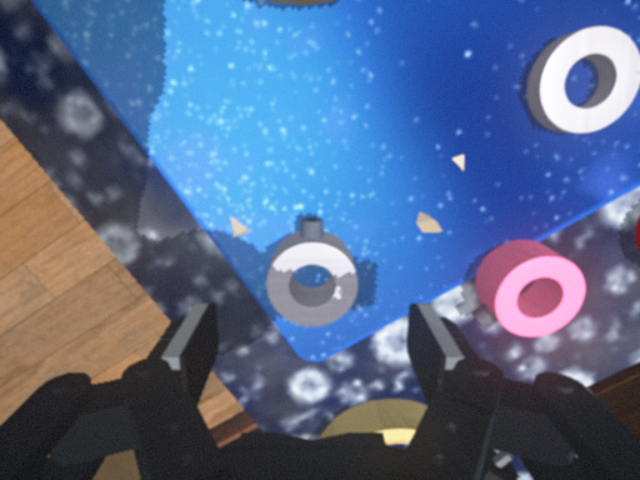

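```bash
python3 -m crank '[[[0.001,0,0.03,0,0,-0.005],[0.001,0,0.045,0,0,-0.005],[0.001,0,0.051,0,0,-0.005],[0.001,0,0.051,0,0,-0.005],[0.001,0,0.051,0,0,-0.005]]]'
python3 -c "
from h import *
st(); rel((421.2,-352.7,-32),2.573)"
```

```text
time_s: 11.75
tool_pos: [422.0, -354.2, -29.3]
tcp_rot: [0.877, 3.014, -0.003]
ft_force: [0.0, -1.2, -0.6]
gripper_width: 72.8
t 11.75 tcp [ 422.  -354.2  -29.3] psi 2.5752 zaxis [ 0.002 -0.003 -1.   ] F [ 0.  -1.2 -0.6] w 72.8 j [-0.84  0.44 -0.37  0.77 -0.   -0.28]
rel shift [0.0015, 0.0008, 0.0027] rot [-0.0014, 0.0027, 0.0022] rows>= 0.1
```

```bash
python3 -m crank '[[[0.0015,0.0005,0.002,0,0,0],[0.0015,0.0005,0.002,0,0,0],[0.0015,0.0005,0.002,0,0,0],[0.0015,0.0005,0.002,0,0,0],[0.0015,0.0005,0.002,0,0,0],[0.0015,0.0005,0.002,0,0,0],[0.0015,0.0005,0.002,0,0,0]]]' 1 60
python3 - <<'E'
from h import *
st()
p,d,c=shot('wrist','w12'); cv2.imwrite('pics/w12b.png',cv2.resize(p[:,:,::-1],(640,480)))
E
```

```text
time_s: 12.45
tool_pos: [421.6, -353.2, -30.0]
tcp_rot: [0.876, 3.013, -0.004]
ft_force: [-0.3, 1.5, 6.4]
gripper_width: 41.9
t 12.45 tcp [ 421.6 -353.2  -30. ] psi 2.5754 zaxis [ 0.003 -0.003 -1.   ] F [-0.3  1.5  6.4] w 41.9 j [-0.84  0.43 -0.37  0.76 -0.   -0.28]
```

View pics/w12b.png

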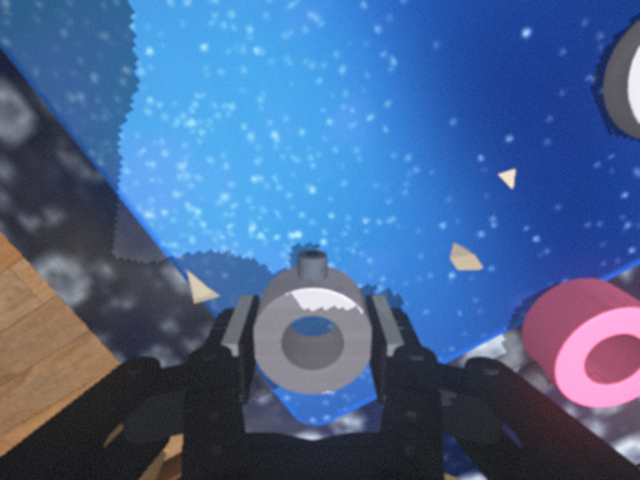

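```bash
python3 -m crank '[[[0,0,-0.01,0,0,0],[0,0,-0.04,0,0,0],[0,0,-0.09,0,0,0],[0,0,-0.14,0,0,0],[0,0,-0.18,0,0,0],[0,0,-0.18,0,0,0],[0,0,-0.18,0,0,0]]]'
cat > hand.py <<'E'
from fit import *
# collar pose in tool frame from wrist picture
def hand(tag,p,R):
    z=load(tag);W=cloud(z);T=R.inv().apply((W-p).reshape(-1,3)).reshape(W.shape)
    r=np.hypot(T[...,0],T[...,1])
    m=(r<24)&(T[...,2]<-30)&(T[...,2]>-75)&(abs(T[...,1])<20.5)
    Q=T[m]; zt=np.median(Q[(np.hypot(Q[:,0],Q[:,1])>11)][:,2])
    m&=abs(T[...,2]-zt)<3;Q=T[m]
    A=np.c_[Q[:,:2],np.ones(len(Q))];
    for _ in range(4):
        k=np.linalg.lstsq(A,Q[:,2],rcond=None)[0];e=abs(A@k-Q[:,2]);Q=Q[e<1.5];A=A[e<1.5]
    res=lambda q:np.maximum(np.maximum(np.hypot(Q[:,0]-q[0],Q[:,1]-q[1])-22,11-np.hypot(Q[:,0]-q[0],Q[:,1]-q[1])),0)
    c=least_squares(res,[0,0],loss='soft_l1').x
    rr=np.hypot(T[...,0]-c[0],T[...,1]-c[1])
    s=(rr>24)&(rr<33)&(T[...,0]>10)&(abs(T[...,1])<12)&(T[...,2]>zt+2)&(T[...,2]<zt+22);S=T[s]
    ys=S[:,1]
    return dict(n=len(Q),top=round(float(zt),1),tilt=k[:2].round(3),c=c.round(2),nS=len(S),sc=S.mean(0).round(1),yr=(np.percentile(ys,[3,97]).round(1)),
      ang=round(float(np.arctan2((np.percentile(ys,3)+np.percentile(ys,97))/2-c[1],S[:,0].mean()-c[0])),3))
if __name__=='__main__':
    import sys
    st(); s,p,R=tool(); shot('wrist',sys.argv[1]); s,p2,R2=tool(); print(hand(sys.argv[1],(p+p2)/2,R))
    z=load(sys.argv[1]); cv2.imwrite(f'pics/{sys.argv[1]}b.png',cv2.resize(z['p'][:,:,::-1],(640,480)))
E
sed -i 's/^from fit import \*/from fit import *\nfrom h import st,tool/' hand.py
python3 hand.py w13
```

```text
time_s: 13.2
tool_pos: [421.4, -353.1, 151.2]
tcp_rot: [0.876, 3.011, -0.006]
ft_force: [-0.2, 0.3, -2.8]
gripper_width: 41.6
t 13.2 tcp [ 421.4 -353.1  151.2] psi 2.5754 zaxis [ 0.004 -0.005 -1.   ] F [-0.2  0.3 -2.8] w 41.6 j [-0.84  0.27 -0.11  1.17 -0.   -0.28]
{'n': 4852, 'top': -54.8, 'tilt': array([-0.003, -0.   ]), 'c': array([-0.14, -0.05]), 'nS': 431, 'sc': array([ 27.5,  -0.1, -46.4]), 'yr': array([-5.2,  4.8]), 'ang': -0.005}
```

View pics/w13b.png

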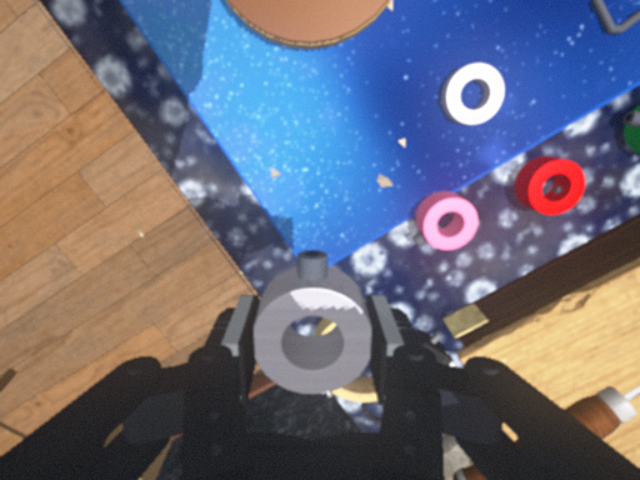

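```bash
python3 -c "
from h import *
st(); rel((468.6,191.5,150),2.912)"
```

```text
t 13.25 tcp [ 420.6 -352.1  149.4] psi 2.5754 zaxis [ 0.002 -0.003 -1.   ] F [-0.4 -0.7 -2.9] w 41.7 j [-0.84  0.28 -0.12  1.17 -0.   -0.28]
rel shift [0.2511, 0.4845, -0.0019] rot [-0.0016, 0.0031, -0.3366] rows>= 10.9
```

```bash
python3 -m crank '[[[0.01,0.02,-0.002,0,0,-0.02],[0.025,0.048,-0.002,0,0,-0.04],[0.045,0.087,-0.002,0,0,-0.06],[0.065,0.126,-0.002,0,0,-0.09],[0.085,0.165,-0.002,0,0,-0.12],[0.105,0.203,-0.002,0,0,-0.15],[0.125,0.242,-0.002,0,0,-0.18],[0.145,0.281,-0.002,0,0,-0.2],[0.165,0.32,-0.002,0,0,-0.23],[0.185,0.358,-0.002,0,0,-0.26],[0.205,0.397,-0.002,0,0,-0.29],[0.225,0.436,-0.002,0,0,-0.31],[0.238,0.46,-0.002,0,0,-0.337],[0.246,0.475,-0.002,0,0,-0.337],[0.25,0.483,-0.002,0,0,-0.337],[0.251,0.484,-0.002,0,0,-0.337],[0.251,0.484,-0.002,0,0,-0.337],[0.251,0.484,-0.002,0,0,-0.337]]]'
python3 hand.py w14; python3 -c "
from h import *
st(); rel((468.6,191.5,150),2.912)"
```

```text
time_s: 15.05
tool_pos: [468.1, 190.0, 149.6]
tcp_rot: [0.361, 3.119, -0.005]
ft_force: [-0.3, 0.3, -1.9]
gripper_width: 41.7
t 15.05 tcp [468.1 190.  149.6] psi 2.9111 zaxis [ 0.001 -0.003 -1.   ] F [-0.3  0.3 -1.9] w 41.7 j [ 0.23  0.2  -0.22  1.15 -0.    0.46]
{'n': 4859, 'top': -54.0, 'tilt': array([-0.002,  0.001]), 'c': array([0.4 , 0.48]), 'nS': 425, 'sc': array([ 28.1,   0.7, -45.5]), 'yr': array([-4.4,  5.7]), 'ang': 0.006}
t 15.1 tcp [468.3 190.  149.8] psi 2.9109 zaxis [ 0.002 -0.003 -1.   ] F [ 0.7 -0.4 -1.8] w 41.4 j [ 0.23  0.2  -0.22  1.15 -0.    0.46]
rel shift [0.0, 0.0015, -0.0002] rot [-0.0026, 0.0024, -0.0011] rows>= 0.0
```

View pics/w14b.png

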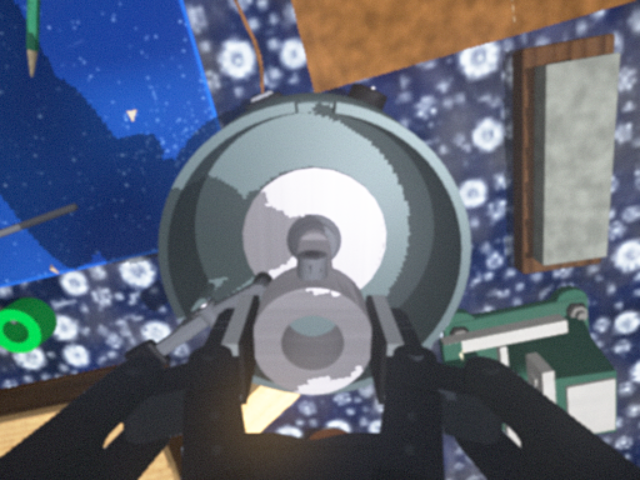

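```bash
cat > relfit.py <<'E'
from fit import *
import sys
def relfit(tag,c0=(468.6,191.5),ztop=None):
    z=load(tag);W=cloud(z);zz=W[...,2];d=np.hypot(W[...,0]-c0[0],W[...,1]-c0[1])
    m=(zz>120)&(zz<132)&(d>74)&(d<98)
    P=W[m]
    f=lambda q:np.maximum(np.maximum(np.hypot(P[:,0]-q[0],P[:,1]-q[1])-(q[2]+3),(q[2]-3)-np.hypot(P[:,0]-q[0],P[:,1]-q[1])),0)
    rim=least_squares(lambda q:np.hypot(P[:,0]-q[0],P[:,1]-q[1])-q[2],[*c0,82],loss='soft_l1').x
    a=np.arctan2(P[:,1]-rim[1],P[:,0]-rim[0])%(2*np.pi);A=np.sort(a[(a>2.5)&(a<3.4)]);g=np.diff(A);k=g.argmax();
    slot=(A[k],A[k+1],(A[k]+A[k+1])/2)
    # collar
    m=(d<30)&(zz>ztop-4)&(zz<ztop+4);Q=W[m]
    zt=np.median(Q[:,2]);Q=Q[abs(Q[:,2]-zt)<2]
    r=lambda q:np.hypot(Q[:,0]-q[0],Q[:,1]-q[1])
    c=least_squares(lambda q:np.maximum(np.maximum(r(q)-22,11-r(q)),0),[*c0],loss='soft_l1').x
    rr=np.hypot(W[...,0]-c[0],W[...,1]-c[1]);an=np.arctan2(W[...,1]-c[1],W[...,0]-c[0])%(2*np.pi)
    s=(rr>24)&(rr<33)&(zz<zt-2)&(zz>zt-22)&(abs(an-2.91)<.5); t=an[s]
    print(tag,'rim',rim.round(2),'slot',np.round(slot,3),'collar',c.round(2),'top',zt.round(1),'screw ang',((np.percentile(t,3)+np.percentile(t,97))/2).round(3),len(Q),len(t))
if __name__=='__main__': relfit(sys.argv[1],ztop=float(sys.argv[2]))
E
python3 relfit.py w14 204; python3 dfit.py w14
```

```text
w14 rim [468.35 191.56  81.77] slot [2.784 3.026 2.905] collar [467.16 191.26] top 203.8 screw ang 2.915 5271 389
w14 (235, [(np.float64(4.741495432799713), np.float64(468.67), np.float64(191.47), np.float64(2.912)), (np.float64(112.77449746434796), np.float64(471.743), np.float64(191.401), np.float64(6.585)), (np.float64(112.77449746690823), np.float64(471.743), np.float64(191.401), np.float64(6.263))])
```

```bash
python3 -m crank '[[[-0.001,0.0005,0.01,0,0,0],[-0.0013,0.0005,0.02,0,0,0],[-0.0013,0.0005,0.028,0,0,0],[-0.0013,0.0005,0.03,0,0,0],[-0.0013,0.0005,0.03,0,0,0],[-0.0013,0.0005,0.03,0,0,0]]]'
python3 hand.py w15; python3 relfit.py w15 174; python3 dfit.py w15; python3 -c "
from h import *
p,d,c=shot('scene','s15'); cv2.imwrite('pics/s15c.png',cv2.resize(p[90:195,110:250,::-1],(800,600),interpolation=cv2.INTER_CUBIC))"
```

```text
time_s: 15.7
tool_pos: [469.8, 190.2, 119.9]
tcp_rot: [0.361, 3.119, -0.004]
ft_force: [0.5, -0.1, -1.8]
gripper_width: 41.3
t 15.7 tcp [469.8 190.2 119.9] psi 2.911 zaxis [ 0.002 -0.003 -1.   ] F [ 0.5 -0.1 -1.8] w 41.3 j [ 0.23  0.22 -0.27  1.08 -0.    0.46]
{'n': 4891, 'top': -54.0, 'tilt': array([-0.004,  0.001]), 'c': array([0.44, 0.48]), 'nS': 426, 'sc': array([ 28. ,   0.8, -45.5]), 'yr': array([-4.2,  5.5]), 'ang': 0.007}
w15 rim [468.01 191.66  81.52] slot [2.784 3.026 2.905] collar [468.68 191.17] top 174.2 screw ang 2.904 5275 381
w15 (35, [(np.float64(0.3502063601243548), np.float64(468.678), np.float64(191.539), np.float64(2.894)), (np.float64(0.35020636012451756), np.float64(468.678), np.float64(191.539), np.float64(-3.389)), (np.float64(0.8579341425626941), np.float64(469.064), np.float64(191.308), np.float64(36.501))])
```

View pics/s15c.png

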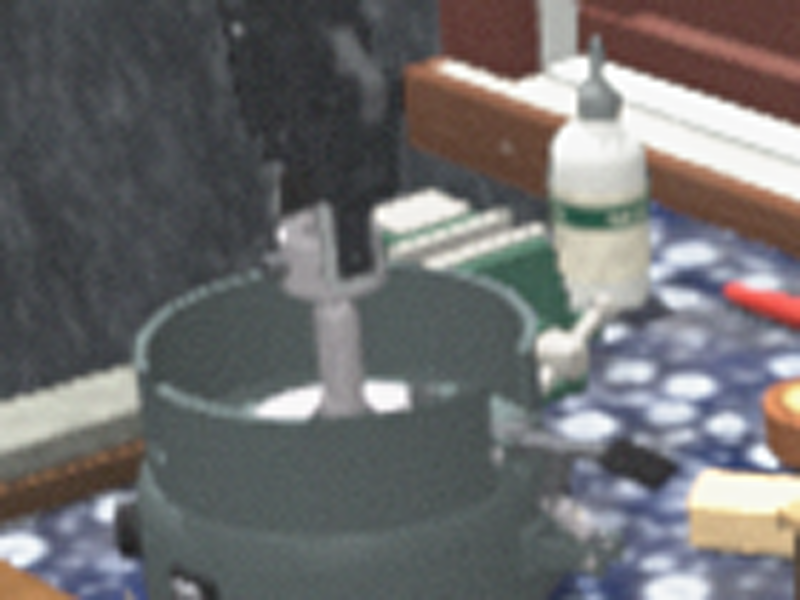

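View pics/w15b.png

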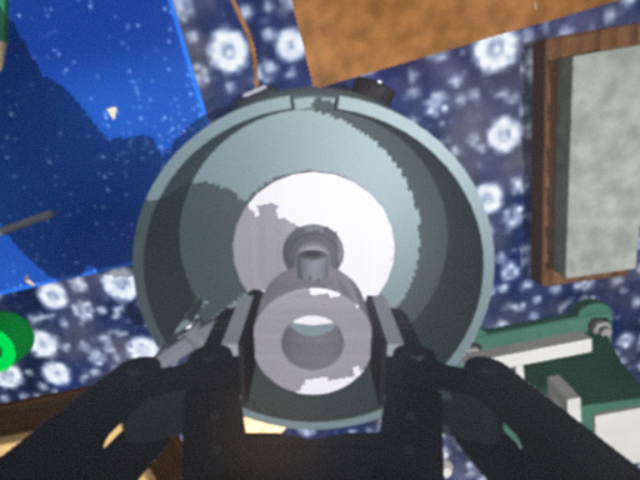

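```bash
python3 -m crank '[[[0,0.0003,0.003,0,0,-0.005],[0,0.0003,0.006,0,0,-0.005],[0,0.0003,0.008,0,0,-0.005],[0,0.0003,0.01,0,0,-0.005],[0,0.0003,0.012,0,0,-0.005],[0,0.0003,0.014,0,0,-0.005],[0,0.0003,0.016,0,0,-0.005],[0,0.0003,0.016,0,0,-0.005]]]'
python3 hand.py w16; python3 relfit.py w16 158
```

```text
time_s: 16.6
tool_pos: [469.9, 190.4, 103.9]
tcp_rot: [0.353, 3.119, -0.004]
ft_force: [-0.1, 0.4, -2.2]
gripper_width: 41.5
t 16.6 tcp [469.9 190.4 103.9] psi 2.916 zaxis [ 0.002 -0.003 -1.   ] F [-0.1  0.4 -2.2] w 41.5 j [ 0.23  0.23 -0.29  1.05 -0.    0.45]
{'n': 4866, 'top': -54.0, 'tilt': array([-0.002, -0.001]), 'c': array([0.31, 0.45]), 'nS': 427, 'sc': array([ 28. ,   0.7, -45.4]), 'yr': array([-4.4,  5.5]), 'ang': 0.004}
w16 rim [467.6  191.78  81.23] slot [2.783 3.026 2.905] collar [468.84 191.63] top 158.1 screw ang 2.917 5251 379
```

View pics/w16b.png

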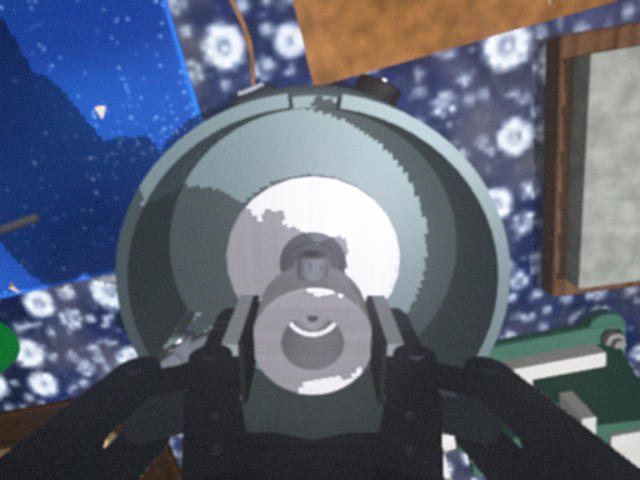

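```bash
python3 -m crank '[[[0,0,0.002,0,0,0],[0,0,0.004,0,0,0],[0,0,0.006,0,0,0],[0,0,0.008,0,0,0],[0,0,0.01,0,0,0],[0,0,0.012,0,0,0],[0,0,0.012,0,0,0]]]' && python3 hand.py w17; python3 relfit.py w17 146
```

```text
time_s: 17.35
tool_pos: [469.7, 190.3, 91.7]
tcp_rot: [0.353, 3.12, -0.005]
ft_force: [-0.1, -0.1, -2.0]
gripper_width: 41.8
t 17.35 tcp [469.7 190.3  91.7] psi 2.916 zaxis [ 0.002 -0.003 -1.   ] F [-0.1 -0.1 -2. ] w 41.8 j [ 0.23  0.24 -0.31  1.02 -0.    0.45]
{'n': 4863, 'top': -54.0, 'tilt': array([-0.003,  0.001]), 'c': array([0.35, 0.51]), 'nS': 430, 'sc': array([ 28. ,   0.7, -45.5]), 'yr': array([-4.4,  5.6]), 'ang': 0.004}
w17 rim [467.68 191.79  81.25] slot [2.784 3.027 2.905] collar [468.67 191.5 ] top 145.9 screw ang 2.914 5273 381
```

Still no contact force. The screw tip is now alongside the flat, with 14 mm left to go.

```bash
python3 -m crank '[[[0,0,0.002,0,0,0],[0,0,0.004,0,0,0],[0,0,0.006,0,0,0],[0,0,0.008,0,0,0],[0,0,0.01,0,0,0],[0,0,0.012,0,0,0],[0,0,0.0135,0,0,0],[0,0,0.0135,0,0,0],[0,0,0.0135,0,0,0]]]' && python3 hand.py w18; python3 relfit.py w18 132; python3 -c "
from h import *
p,d,c=shot('scene','s18'); cv2.imwrite('pics/s18c.png',cv2.resize(p[90:195,110:250,::-1],(800,600),interpolation=cv2.INTER_CUBIC))
W=cloud(load('w18'));
d=np.hypot(W[...,0]-468.6,W[...,1]-191.5);m=(d<10)&(W[...,2]>125);print('spindle top',m.sum(),W[m].mean(0),np.percentile(W[m][:,2],90)); st()"
```

```text
time_s: 18.3
tool_pos: [469.9, 190.3, 78.4]
tcp_rot: [0.353, 3.12, -0.005]
ft_force: [-1.0, -0.5, -2.5]
gripper_width: 41.1
t 18.3 tcp [469.9 190.3  78.4] psi 2.916 zaxis [ 0.002 -0.003 -1.   ] F [-1.  -0.5 -2.5] w 41.1 j [ 0.23  0.25 -0.34  0.98 -0.    0.45]
{'n': 4968, 'top': -54.1, 'tilt': array([-0.   ,  0.001]), 'c': array([-0.66,  0.62]), 'nS': 477, 'sc': array([ 27.5,   0.7, -45.6]), 'yr': array([-4.4,  5.6]), 'ang': -0.001}
w18 rim [467.88 191.74  81.35] slot [2.784 3.026 2.905] collar [470.41 191.1 ] top 132.6 screw ang 2.915 5385 465
spindle top 1612 [466.75232122 191.94189567 137.2311575 ] 140.01919023751194
t 18.4 tcp [470.  190.3  78.5] psi 2.916 zaxis [ 0.002 -0.003 -1.   ] F [-0.5 -0.2 -2.3] w 41.4 j [ 0.23  0.25 -0.34  0.98 -0.    0.45]
```

View pics/s18c.png

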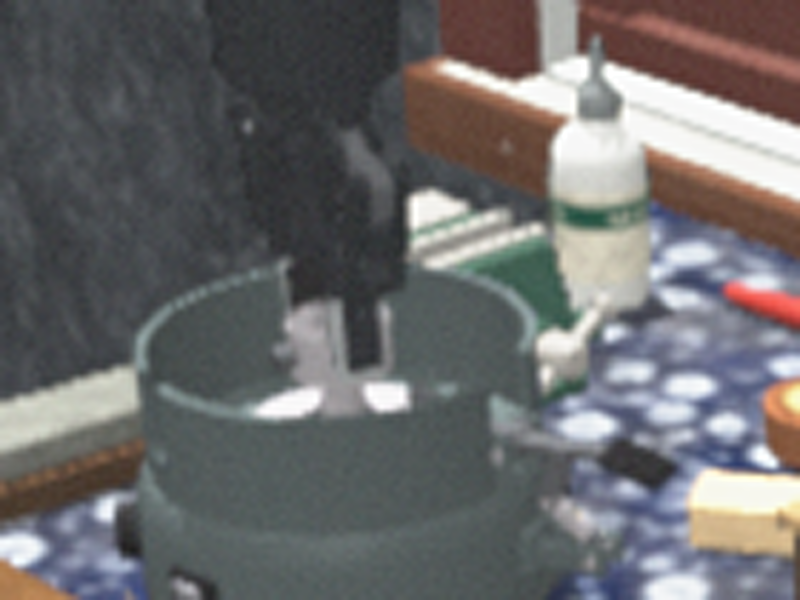

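View pics/w18b.png

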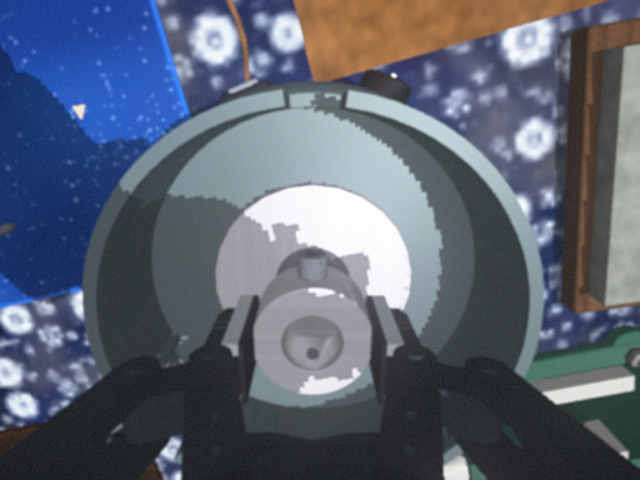

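Run:
```python
from h import *
W=cloud(load('s18'));d=np.hypot(W[...,0]-521,W[...,1]-63);m=(d<12)&(W[...,2]>80);print('pad z',m.sum(),np.median(W[m][:,2]))
for n,c,h in (('spacer',(409.5,-201.5),12),):
    d=np.hypot(W[...,0]-c[0],W[...,1]-c[1]);m=(d<35)&(abs(W[...,2]-h)<4);print(n,W[m].mean(0))
W0=cloud(load('s0'));d=np.hypot(W0[...,0]-409.5,W0[...,1]+201.5);m=(d<35)&(abs(W0[...,2]-12)<4);print('spacer0',W0[m].mean(0))
st(); print(bot.state()['joint_velocities'].round(4)); print(bot.hand_in())
```

```text
pad z 51 95.53457628640882
spacer [ 410.03533167 -203.69379329   11.66470521]
spacer0 [ 409.79116243 -203.70183044   11.7564739 ]
t 18.4 tcp [470.  190.3  78.5] psi 2.916 zaxis [ 0.002 -0.003 -1.   ] F [-0.5 -0.2 -2.3] w 41.4 j [ 0.23  0.25 -0.34  0.98 -0.    0.45]
[-0.0013 -0.0011  0.0006  0.0001  0.0004 -0.0011]
the job is handed in; nothing more can be done
None
```

I pushed the brake lever over and pinched and turned the spindle until its flat faces the slot. The collar is on the spindle, still held with its screw on the flat. I handed it in at 18.4 s; no verdict is reported.

Last checks:
- **Brake:** the lever pad is at about 96 mm, so the lever is down and stayed there.
- **Flat:** it measured 2.91–2.92 rad after the turn and the slot measured 2.905 rad, so they agree to about 0.01 rad. The flat is hidden now, but no side force built up as the collar went on.
- **Collar:** its top is at 132.6 mm, which puts the screw about half a millimetre above the flat's half-way height. It is level within 0.01 rad and its screw is at 2.915 rad. It is gripped at 60 N, and the wrist feels little more than the collar's weight.
- **Bystanders:** the spacer is where it was. I saw no contact with the hex key, but I did not measure it again.

Two readings disagreed:
- **Fingertips:** the cameras showed the real fingertips about 39 mm short of the reported TCP, so the first push stopped above the pad. I corrected all later heights for this.
- **Collar centring:** the last fit put the collar about 1.9 mm off the axis. The spindle end inside the bore probably skewed it, because two pictures earlier on the way down gave about 0.2 mm or less, and the arm did not move sideways after that.

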